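# Key and pulley on an upright gearbox spindle

## Task

Take the steel key out of its wooden stand and drop it, upright, all the way down into the slot of the gearbox spindle. Then slide the pulley down over spindle and key, keyway over the key, until it sits fully home on the collar, and swing the keeper bar in over the spindle to its stop. Leave the wrench, the tin and the sanding block where they are.

Things in the scene. Friction and masses are not known exactly. Their poses are not given: they have to be found in the camera images.
- gearbox: Green cast gearbox fixed to the bench: base plate 170 x 250 x 12 mm, housing 130 x 130 mm up to 54 mm high, with an upright steel spindle. Origin on the bench at the spindle's axis, z up. The spindle is stiff to turn (0.6 N m) and its angle is not reported: its one slot faces the gearbox's +x turned by up to 0.25 rad either way about z. Look for it or feel for it.
- seat (a point): On the spindle's axis, level with the top of its round collar (72 mm above the bench, radius 36 mm), where the pulley comes to rest. z up, axes fixed to the gearbox. Under the slot the collar has a blind pocket 10 mm deep (floor 62 mm above the bench), 13.5 mm wide, from 10 to 27.5 mm off the axis; 1.5 mm lead-in chamfer on its outer wall.
- spindle_top (a point): Centre of the spindle's top end, 126 mm above the bench. The spindle is a plain cylinder of radius 20 mm, 54 mm tall above the collar. The slot runs down its whole length into the collar's pocket; it is open at the top and to the outside, 13.5 mm wide, its flat floor 10 mm from the axis. 1.5 mm chamfers at the top.
- key_center (a point): Centre of the loose steel key, a bar 78 mm long (its z), 16 (x) by 12 mm (y), 0.12 kg, ends chamfered 1.5 mm. It starts 36 mm deep in the stand, leaning 0.5 rad from vertical with its +z end up. Home in the spindle it is upright on the pocket's floor, 16 mm side radial, centre 29 mm above seat and 18.75 mm off the axis, upper end 14 mm above the spindle's top.
- stand: Fixed wooden stand (base 110 x 70 x 12 mm, leaning block 50 x 50 x 55 mm) with the leaning pocket (17.5 x 13.5 mm) that holds the key. Origin on the bench under the block, z up; the key leans towards its -x.
- pulley_center (a point): Centre, half-way up (25 mm), of the loose aluminium pulley lying flat on the bench: boss 66 mm diameter, 50 mm high; rim 120 mm diameter, 26 mm high, inside radius 46 mm; web between 18 mm high; 0.5 to 0.8 kg. z is its axis, up. Bore 41.8 mm, with a through keyway on its +x side 13.5 mm wide, reaching 28.5 mm from the axis. Home, it is 25 mm above seat.
- keeper (a joint): Angle of the keeper bar (rad), a flat steel bar 28 mm wide that swings level about an upright post beside the pulley; 0: at its stop over the spindle (underside 144 mm above the bench), growing as it is swung away to the gearbox's -x side; light friction (0.12 N m) holds it anywhere.
- keeper_pin (a point): Half-way up the upright round grip pin at the free end of the keeper bar: 16 mm diameter, 42 mm tall, from 154 to 196 mm above the bench, 137 mm from the pivot.
- keeper_pivot (a point): Pivot of the keeper bar, 115 mm from the spindle's axis on the gearbox's +y side, at the bar's underside.
- wrench: Bystander: wrench lying on the bench.
- tin: Bystander: closed tin, 72 mm diameter, 100 mm high.
- sanding_block: Bystander: wooden sanding block 110 x 65 x 30 mm.

How it is judged:
By the outcome, as a careful person would: the job done as asked, in the order asked, and still so for the second after the job is handed in, with the robot touching nothing.
It also fails if it takes over 72 s, if anything falls off the work surface, if the arm or the gripper's body presses on something with over 40 N, if the wrist force passes 120 N, or if a joint passes its speed limit or range.

## Robot

A 6-joint arm with a two-finger parallel gripper is mounted at the origin on the work surface. World frame = base frame: x ahead of the robot, y to its left, z up, the work surface at z = 0. Lengths are in m, angles in rad, forces in N, time in s.
With the tool pointing down it reaches from about 0.375 to 0.9 m from the base axis. Payload 3.1 kg.
Tool frame: the origin (TCP) lies on the centre line of the jaws, within the pads' length; the fingertips stand 8 mm ahead of it and the grasp point (between the pads) lies 11 mm behind it (robot.tip_extent is the distance from the TCP to the fingertips, in m); y points along the fingers, z is the direction in which the jaws open and shut, and the axes are right-handed (so a half turn about y gives the same grasp; the last joint's range is limited). The gripper opens to 87 mm and grips with 3 to 60 N. Pads are 19 mm wide; open, the fingers measure 117 mm over their backs; the gripper's body (75 mm by 190 mm) begins 51 mm behind the grasp point.
Start: joints at [-1.464, 0.527, 1.433, -0, 1.181, -0.178], TCP at [0.176, -0.6, 0.231] pointing down, gripper open.
Joint ranges: [-3.08, 3.08], [-0.75, 2.2], [0.22, 2.44], [-1.43, 4.57], [0, 2.65], [-2.85, 2.85]. Speed limits (rad/s): [2.79, 2.79, 3.14, 3.14, 3.14, 3.14].

## Interface

Orientations are given as a unit quaternion [x, y, z, w].
In Python, from rig import robot gives the robot as it stands.
- The arm moves only by the shell command python3 -m crank 'ROWS' [FORCE]. ROWS is JSON, a list that holds one entry, the list of rows, each a list of 7 numbers: the turn, a rotation vector about the tool's x, y, z in degrees, then the shift along the tool's x, y, z in m, then the opening in per cent of the stroke, from 0 (shut) to 100 (fully open). In form: [[[ax, ay, az, dx, dy, dz, gripper], ...]]. A call has exactly 5 rows; each row shifts and turns the commanded pose from where the row before left it, along the tool's axes as they then stand; what a row does not reach is not made up. A row lasts 1/8 s, in which the tool goes at most 62.5 mm and 10.7 degrees, less where a joint would pass 70% of its speed; a pose out of reach is approached as far as the arm can. A call with a gripper value outside its range is refused whole. The fingers move at their own pace and stop on an object; FORCE is the grip in N (left out, the last holds). Time passes only in rows, so rows that do not move let the fingers close, or fill a call up. It gives the time, the measured TCP pose, the force and the opening at its end, in the units of the state.
- robot.get_obs(): the state, without advancing time (a new reading comes with each control period).
- robot.camera(name): name is "scene" or "side" or "wrist"; returns a dict with "img" (420x560x3 uint8, red, green, blue), "K" (3x3 intrinsics, pixels), "R" (3x3) and "t" (3): a world point X has camera coordinates R X + t; the wrist camera has in their place "T_tool_cam" (4x4, takes a point from camera to tool coordinates, whose origin is the TCP and whose axes are the tool frame's). Camera axes: x right, y down, z forward; pixel columns grow to the right and rows downward; lengths in m; the calibration is good to about 2 mm. A picture is of the moment at which its call begins: read the wrist's pose just before it. There is no depth.
- robot.hand_in(): hands the job in, once; it reports no verdict.
Trained networks look in a picture, given as the dict that the camera call returned (one of the last four; its "shot" number tells which), for a name from the list of things; names that differ only in an ending like _2 or _b are one class to them, and where a whole thing is asked for, a point or a joint stands for the part that bears it (a point fixed in the world has none). Each returns a list of dicts, best first, with "conf" (0 to 1); they miss things now and then, are a little off and sometimes report something else, mostly with a low value. They report only what shows in the picture. A call takes as long as a camera call.
- robot.spot_in(picture, thing): "at" ([row, column] in pixels, amid what is visible of it).
The state is a dict: "time": time; "q": joint angles; "joint_velocities": joint speeds; "joint_torque": joint torques, N m; "position": TCP position; "tool_rot": TCP orientation; "ft_force": force on the tool from outside, world axes, zero at the start; "moment": the same for the moment, N m; "grip_width": finger opening in m.
Only numpy, scipy, OpenCV 4.12 (cv2) and the standard library are available. Lean on these libraries where they do the work, as an engineer would, in place of code of your own. Each camera call takes 0.05 s, during which the arm holds its last target.

## Working session

There is one attempt and no reset: what is moved stays moved. The work goes in short steps, Python scripts to look and compute and a shell command to move; the robot and the scene stay as the last step left them, time stands still between calls to the robot, and variables do not carry over. Pictures are saved under pics/ and viewed, and the job is handed in when it is done.

```bash
ls -la; mkdir -p pics; cat > h.py <<'E'
import numpy as np,cv2
from rig import robot
from scipy.spatial.transform import Rotation as Ro
def save(d,n): cv2.imwrite('pics/'+n+'.png',d['img'][:,:,::-1])
E
python3 - <<'E'
from h import *
print(robot.get_obs())
for n in ['scene','side','wrist']:
    d=robot.camera(n); save(d,n+'0'); print(n,d['K'].tolist(),[ (k,np.round(d[k],4).tolist()) for k in d if k in('R','t','T_tool_cam')])
    for th in ['gearbox','key_center','stand','pulley_center','keeper','keeper_pin','spindle_top','tin','wrench','sanding_block']:
        try: print(th,[(np.round(x['at'],1).tolist(),round(x['conf'],2)) for x in robot.spot_in(d,th)][:3])
        except Exception as e: print(th,e)
print(robot.get_obs()['time'])
E
```

```text
total 12
drwxr-xr-x  3 agent agent 4096 Dec  7 16:18 .
drwxr-xr-x 23 root  root  4096 Dec  7 16:18 ..
drwxr-xr-x  2 agent agent 4096 Dec  7 16:18 pics
{'time': 0.0, 'q': array([-1.46449087e+00,  5.28442135e-01,  1.43390208e+00,  1.01820463e-05,
        1.18136184e+00, -1.78515422e-01]), 'joint_velocities': array([-0.00043022,  0.000226  , -0.001104  ,  0.00167822,  0.00084095,
        0.00039468]), 'joint_torque': array([-1.31337394e-03, -4.40044248e+01, -1.76594388e+01,  6.30971580e-02,
        5.84039243e-02, -1.62242432e-04]), 'position': array([ 0.17556172, -0.59910132,  0.22958643]), 'tool_rot': array([-0.10032764,  0.70069497, -0.69920178,  0.10038824]), 'ft_force': array([-0.67816707,  1.2802816 ,  0.25647919]), 'moment': array([-0.02035206,  0.00825974,  0.00042314]), 'grip_width': 0.08708760514906873}
scene [[409.0754834725317, 0.0, 275.2036207954319], [0.0, 409.0754834725317, 209.4303399205108], [0.0, 0.0, 1.0]] [('R', [[0.4108, 0.9116, -0.0153], [0.5678, -0.269, -0.778], [-0.7133, 0.3109, -0.6281]]), ('t', [-0.2699, -0.2509, 1.5012])]
gearbox [([229.6, 261.7], 0.82), ([165
[... 618 characters left out ...]
339.6, 293.8], 0.53)]
stand [([358.0, 289.5], 0.98)]
pulley_center [([184.1, 356.2], 0.77), ([258.1, 295.5], 0.74)]
keeper [([236.6, 312.1], 0.96)]
keeper_pin [([237.0, 310.2], 0.93), ([219.2, 229.8], 0.64)]
spindle_top [([256.0, 295.4], 0.71)]
tin []
wrench [([222.0, 229.2], 0.83)]
sanding_block [([166.0, 305.1], 0.8)]
wrist [[352.86855068298945, 0.0, 283.9606290491263], [0.0, 352.86855068298945, 210.12748512769122], [0.0, 0.0, 1.0]] [('T_tool_cam', [[0.0, 0.9621, 0.2728, -0.0745], [-0.0, -0.2728, 0.9621, -0.1539], [1.0, -0.0, 0.0, 0.0014], [0.0, 0.0, 0.0, 1.0]])]
gearbox []
key_center []
stand []
pulley_center []
keeper []
keeper_pin []
spindle_top []
tin []
wrench []
sanding_block []
1.65
```

View pics/scene0.png

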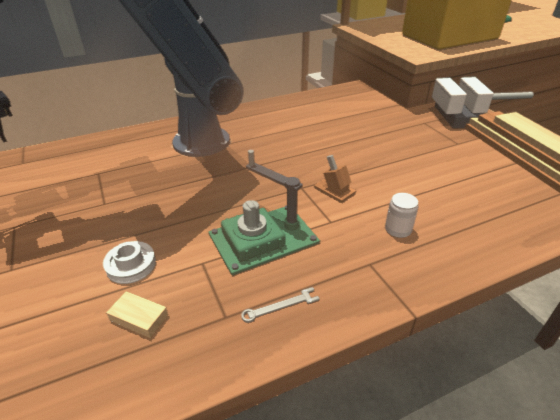

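View pics/side0.png

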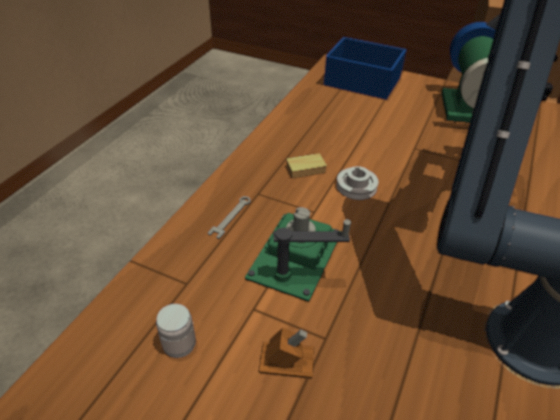

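View pics/wrist0.png

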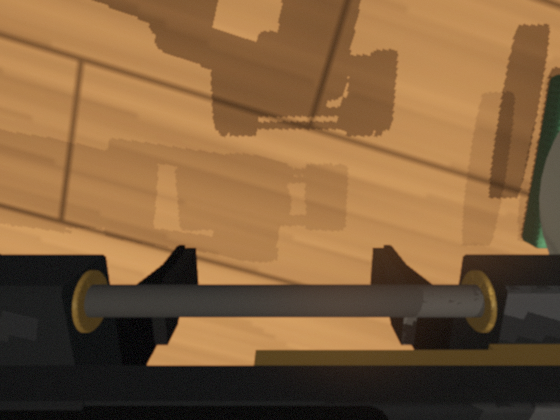

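```bash
python3 - <<'E'
import cv2,numpy as np
s=cv2.imread('pics/scene0.png'); d=cv2.imread('pics/side0.png')
def c(im,r0,r1,c0,c1,f): return cv2.resize(im[r0:r1,c0:c1],None,fx=f,fy=f,interpolation=cv2.INTER_CUBIC)
cv2.imwrite('pics/c1.png',c(s,140,280,200,360,5)[:600,:800])
a=c(d,195,300,240,360,6); cv2.imwrite('pics/c2.png',a[:600,:800])
b=np.hstack([c(d,320,380,250,320,5),c(d,160,220,330,400,5)])
b2=np.hstack([c(s,150,205,310,380,5),c(s,235,290,97,167,5)])
cv2.imwrite('pics/c3.png',np.vstack([b,b2])); print(b.shape,b2.shape)
E
```

```text
(300, 700, 3) (275, 700, 3)
```

View pics/c1.png

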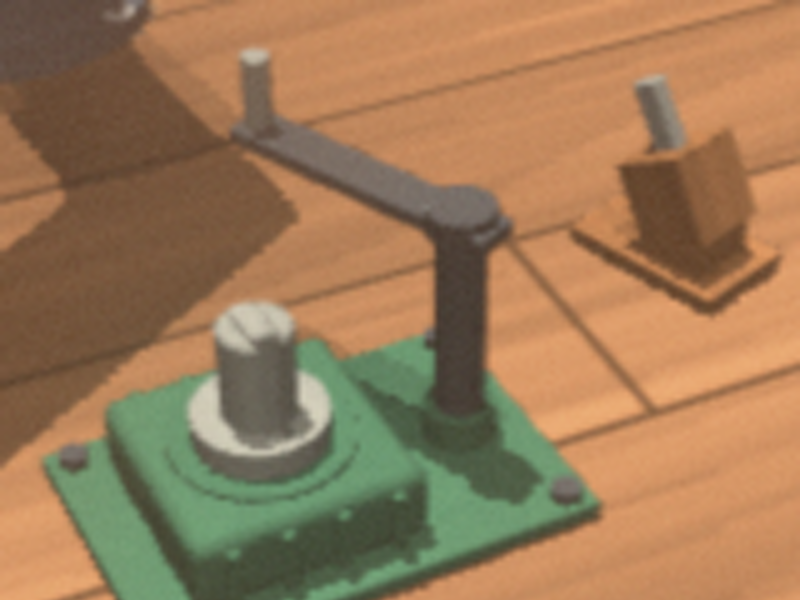

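View pics/c2.png

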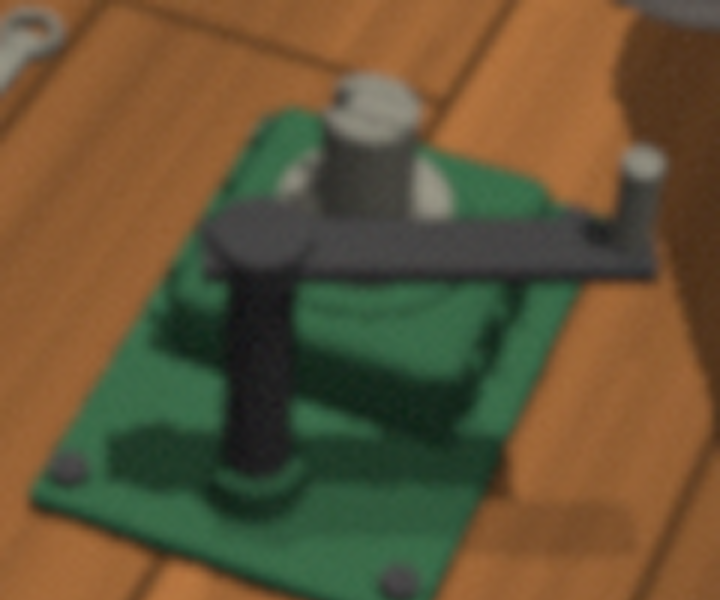

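View pics/c3.png

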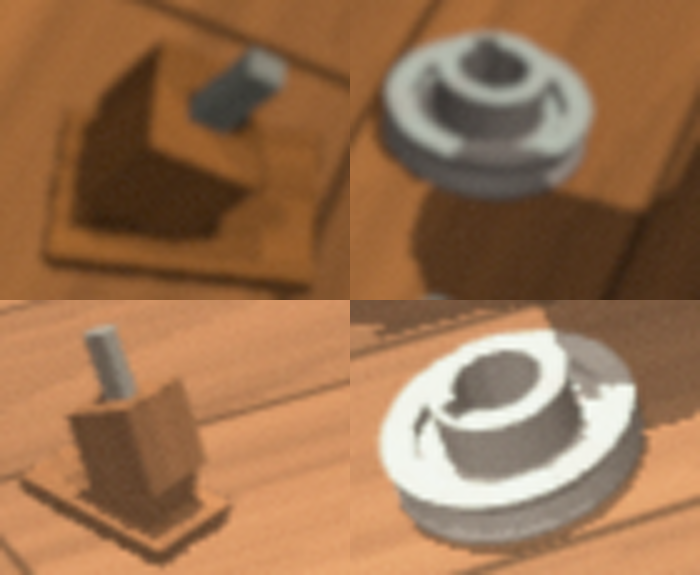

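```bash
cat >> h.py <<'E'
CAM={'scene':(np.array([[409.0754834725317,0,275.2036207954319],[0,409.0754834725317,209.4303399205108],[0,0,1]])),'side':np.array([[472.1777259690588,0,276.0086840951052],[0,472.1777259690588,219.01636765304332],[0,0,1]])}
def tri(obs):
    # obs list of (K,R,t,(col,row))
    A=[];b=[]
    for K,R,t,(u,v) in obs:
        d=R.T@np.linalg.solve(K,[u,v,1.]); d/=np.linalg.norm(d); c=-R.T@t
        P=np.eye(3)-np.outer(d,d); A.append(P); b.append(P@c)
    x=np.linalg.lstsq(np.vstack(A),np.hstack(b),rcond=None)[0]
    res=[]
    for K,R,t,(u,v) in obs:
        p=K@(R@x+t); res.append(np.round(p[:2]/p[2]-[u,v],1).tolist())
    return x,res
def ray(K,R,t,uv,z):
    d=R.T@np.linalg.solve(K,[uv[0],uv[1],1.]); c=-R.T@t
    return c+d*(z-c[2])/d[2]
def wristcam(d,o):
    # returns K,R,t world->cam given obs o read just before
    T=np.eye(4);T[:3,:3]=Ro.from_quat(o['tool_rot']).as_matrix();T[:3,3]=o['position']
    M=np.linalg.inv(T@d['T_tool_cam']); return d['K'],M[:3,:3],M[:3,3]
def proj(c,X):
    K,R,t=c; p=K@(R@np.asarray(X,float)+t); return p[:2]/p[2]
E
python3 - <<'E'
from h import *
a=robot.camera('scene');b=robot.camera('side')
S=(a['K'],a['R'],a['t']);D=(b['K'],b['R'],b['t'])
import pickle; pickle.dump((S,D),open('cams.pkl','wb'))
for n,p,q in [('spt',(251.2,204.4),(302.5,213)),('pin',(251.2,151.4),(347.5,221.7)),('piv',(293,182),(283.3,232.5)),('keytop',(330.2,156.4),(303,333.6)),('keyex',(334,168.5),(293.6,342.4)),('pul',(126.4,252),(359,172.4)),
 ('slot',(252.8,208.5),(298,211)),('kway',(117,256),(357.6,168))]:
    x,r=tri([S+(p,),D+(q,)]); print(n,np.round(x,4),r)
print('kw',ray(*S,(117,256),.05),ray(*D,(357.6,168),.05))
# gearbox corners at z=.012 (top of plate)
for n,uv in [('scL',(209,232.5)),('scR',(320,242)),('scTopR',(284,208))]: print(n,ray(*S,uv,.012))
for n,uv in [('sdL',(246,277.5)),]: print(n,ray(*D,uv,.012))
# stand base corners
for n,uv in [('st1',(310+22/5,150+180/5)),('st2',(310+155/5,150+255/5)),('st3',(310+230/5,150+212/5))]: print(n,ray(*S,uv,.012))
for n,uv in [('sd1',(250+45/5,320+262/5)),('sd2',(250+310/5,320+285/5)),]: print(n,ray(*D,uv,.012))
E
```

```text
spt [ 0.5751 -0.0268  0.1231] [[-0.4, -0.2], [-0.4, 0.2]]
pin [0.4494 0.0264 0.1924] [[-0.6, -0.4], [-0.7, 0.5]]
piv [0.5756 0.0861 0.1568] [[-0.7, -0.4], [-0.8, 0.4]]
keytop [0.4426 0.275  0.1066] [[-0.3, -0.1], [-0.5, 0.2]]
keyex [0.4588 0.2811 0.0722] [[-0.4, -0.1], [-0.5, 0.3]]
pul [ 0.5253 -0.3379  0.0469] [[-0.8, -0.6], [-0.6, 0.6]]
slot [ 0.5889 -0.029   0.1216] [[-0.7, -0.4], [-0.7, 0.5]]
kway [ 0.5345 -0.3586  0.0482] [[0.1, 0.1], [0.1, -0.1]]
kw [ 0.53610468 -0.35868559  0.05      ] [ 0.5340955  -0.35581397  0.05      ]
scL [ 0.50704079 -0.12621768  0.012     ]
scR [0.66515028 0.12357555 0.012     ]
scTopR [0.49817164 0.09936134 0.012     ]
sdL [0.64898454 0.13210891 0.012     ]
st1 [0.44069763 0.22913234 0.012     ]
st2 [0.53973335 0.26310087 0.012     ]
st3 [0.52286327 0.32539499 0.012     ]
sd1 [0.50653582 0.34001705 0.012     ]
sd2 [0.40509357 0.30175547 0.012     ]
```

```bash
cat >> h.py <<'E'
def pose():
    o=robot.get_obs(); return o['position'],Ro.from_quat(o['tool_rot']).as_matrix(),o
def plan(pt,Rt,n=None,start=None,pre=True):
    """n rows to go straight from pose to pt,Rt. shift in axes before (pre) the row's turn"""
    p,R=start if start is not None else pose()[:2]
    rv=Ro.from_matrix(R.T@Rt).as_rotvec(); d=pt-p
    need=max(np.linalg.norm(d)/.06,np.degrees(np.linalg.norm(rv))/10.)
    if n is None: n=int(np.ceil(need/5)*5)
    print('need',round(need,1),'n',n,'dist',np.round(d,4),'turn deg',np.round(np.degrees(rv),2))
    for i in range(n):
        Rn=R@Ro.from_rotvec(rv/n).as_matrix()
        s=(R if pre else Rn).T@(d/n)
        print([round(float(v),2) for v in np.degrees(rv/n)]+[round(float(v),4) for v in s])
        R=Rn
def down(yaw,tilt=None):
    """tool y down, tool x horizontal at yaw"""
    x=np.array([np.cos(yaw),np.sin(yaw),0]);y=np.array([0,0,-1.]);return np.stack([x,y,np.cross(x,y)],1)
def st():
    p,R,o=pose(); print('t',round(o['time'],2),'p',np.round(p,4).tolist(),'q',np.round(o['q'],2).tolist(),'F',np.round(o['ft_force'],1).tolist(),'M',np.round(o['moment'],2).tolist(),'w',round(o['grip_width'],4)); print(np.round(R,3).tolist()); 
    print('yaw of tool x',round(float(np.arctan2(R[1,0],R[0,0])),3),'tilt',round(float(np.degrees(np.arccos(-R[2,1]))),2))
E
python3 - <<'E'
from h import *
st()
E
```

```text
t 1.75 p [0.1756, -0.5998, 0.2305] q [-1.46, 0.53, 1.43, 0.0, 1.18, -0.18] F [-0.5, 0.1, -0.5] M [0.02, -0.04, -0.02] w 0.0871
[[-0.96, 0.0, 0.281], [-0.281, -0.0, -0.96], [-0.0, -1.0, 0.0]]
yaw of tool x -2.857 tilt 0.0
```

```bash
python3 - <<'E'
from h import *
plan(np.array([.525,-.338,.20]),down(-3.2),10)
E
```

```text
need 7.3 n 10 dist [ 0.3494  0.2618 -0.0305] turn deg [-0.   19.66 -0.  ]
[-0.0, 1.97, -0.0, -0.0409, 0.0031, -0.0153]
[-0.0, 1.97, -0.0, -0.0403, 0.0031, -0.0167]
[-0.0, 1.97, -0.0, -0.0397, 0.0031, -0.0181]
[-0.0, 1.97, -0.0, -0.0391, 0.0031, -0.0194]
[-0.0, 1.97, -0.0, -0.0384, 0.0031, -0.0208]
[-0.0, 1.97, -0.0, -0.0377, 0.0031, -0.0221]
[-0.0, 1.97, -0.0, -0.0369, 0.0031, -0.0233]
[-0.0, 1.97, -0.0, -0.0361, 0.0031, -0.0246]
[-0.0, 1.97, -0.0, -0.0352, 0.0031, -0.0258]
[-0.0, 1.97, -0.0, -0.0343, 0.0031, -0.027]
```

```bash
python3 -m crank '[[[0,4,0,-0.041,0.003,-0.016,100],[0,4,0,-0.040,0.003,-0.018,100],[0,4,0,-0.040,0.003,-0.020,100],[0,4,0,-0.038,0.003,-0.023,100],[0,4,0,-0.036,0.003,-0.025,100]]]'; python3 -c "
from h import *
st(); plan(np.array([.525,-.338,.20]),down(-3.2),5)"
```

```text
time: 2.38
position: [0.3556, -0.4694, 0.2156]
tool_rot: [-0.024, -0.707, 0.707, 0.023]
ft_force: [-0.1, -0.6, -0.0]
grip_width: 0.0871
t 2.38 p [0.3556, -0.4694, 0.2156] q [-1.11, 0.5, 1.54, 0.0, 1.1, 0.53] F [-0.1, -0.6, -0.0] M [0.04, -0.01, -0.0] w 0.0871
[[-0.998, 0.0, -0.067], [0.067, -0.0, -0.998], [-0.0, -1.0, 0.0]]
yaw of tool x 3.075 tilt 0.02
need 3.6 n 5 dist [ 0.1694  0.1314 -0.0156] turn deg [-0.02 -0.47 -0.01]
[-0.0, -0.09, -0.0, -0.0321, 0.0031, -0.0285]
[-0.0, -0.09, -0.0, -0.0321, 0.0031, -0.0284]
[-0.0, -0.09, -0.0, -0.0322, 0.0031, -0.0284]
[-0.0, -0.09, -0.0, -0.0322, 0.0031, -0.0283]
[-0.0, -0.09, -0.0, -0.0322, 0.0031, -0.0283]
```

```bash
python3 -m crank '[[[0,0,0,-0.032,0.003,-0.028,100],[0,0,0,-0.032,0.003,-0.028,100],[0,0,0,-0.032,0.003,-0.028,100],[0,0,0,-0.032,0.003,-0.028,100],[0,0,0,-0.032,0.003,-0.028,100]]]'; python3 -c "
from h import *
import pickle
p,R,o=pose(); d=robot.camera('wrist'); save(d,'w_pul'); pickle.dump((d['K'],d['T_tool_cam'],wristcam(d,o)),open('w_pul.pkl','wb')); print(p,robot.spot_in(d,'pulley_center')[:2])
plan(np.array([.575,-.0,.25]),down(-3.2),10)"
```

```text
time: 3.0
position: [0.5242, -0.34, 0.2005]
tool_rot: [-0.023, -0.707, 0.707, 0.023]
ft_force: [0.7, 0.0, 0.2]
grip_width: 0.0874
[ 0.52421444 -0.33995142  0.20053519] [{'at': [171.9, 274.3], 'conf': 0.92}]
need 5.7 n 10 dist [0.0491 0.3377 0.0498] turn deg [ 0.07 -0.07 -0.07]
[0.01, -0.01, -0.01, -0.0029, -0.0049, -0.034]
[0.01, -0.01, -0.01, -0.0029, -0.0049, -0.034]
[0.01, -0.01, -0.01, -0.0029, -0.0049, -0.034]
[0.01, -0.01, -0.01, -0.0029, -0.0049, -0.034]
[0.01, -0.01, -0.01, -0.0029, -0.005, -0.034]
[0.01, -0.01, -0.01, -0.0029, -0.005, -0.034]
[0.01, -0.01, -0.01, -0.0029, -0.005, -0.034]
[0.01, -0.01, -0.01, -0.0029, -0.005, -0.034]
[0.01, -0.01, -0.01, -0.0029, -0.005, -0.034]
[0.01, -0.01, -0.01, -0.0029, -0.005, -0.034]
```

View pics/w_pul.png

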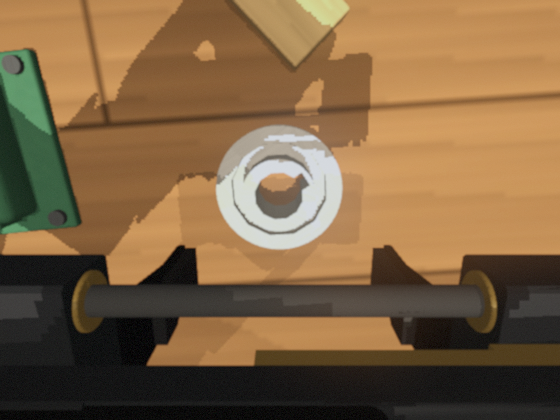

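```bash
python3 - <<'E'
import cv2
s=cv2.imread('pics/w_pul.png')
cv2.imwrite('pics/c4.png',cv2.resize(s[120:255,205:355],None,fx=4,fy=4,interpolation=cv2.INTER_CUBIC))
E
```

```text
(no output)
```

View pics/c4.png

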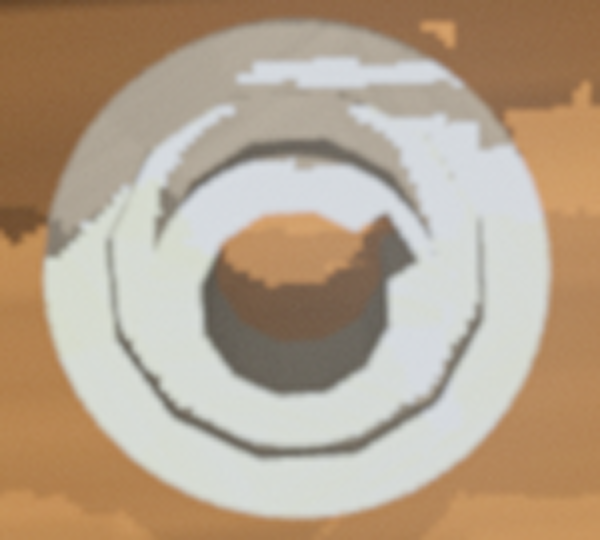

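```bash
python3 -m crank '[[[0,0,0,-0.005,-0.01,-0.055,100],[0,0,0,-0.004,-0.01,-0.055,100],[0,0,0,-0.004,-0.01,-0.055,100],[0,0,0,-0.004,-0.01,-0.055,100],[0,0,0,-0.004,-0.01,-0.055,100]]]'; python3 -c "
from h import *
st()
plan(np.array([.560,-.03,.22]),down(-3.2),5)"
```

```text
time: 3.72
position: [0.5616, -0.0668, 0.2511]
tool_rot: [-0.023, -0.707, 0.707, 0.023]
ft_force: [0.4, -0.4, 0.7]
grip_width: 0.0871
t 3.73 p [0.5616, -0.0668, 0.2511] q [-0.32, 0.42, 1.56, -0.0, 1.16, 1.32] F [0.4, -0.4, 0.7] M [0.05, 0.01, -0.04] w 0.0871
[[-0.998, 0.0, -0.065], [0.065, -0.0, -0.998], [-0.0, -1.0, 0.0]]
yaw of tool x 3.076 tilt 0.04
need 0.8 n 5 dist [-0.0016  0.0368 -0.0311] turn deg [-0.03 -0.38 -0.02]
[-0.01, -0.08, -0.0, 0.0008, 0.0062, -0.0073]
[-0.01, -0.08, -0.0, 0.0008, 0.0062, -0.0073]
[-0.01, -0.08, -0.0, 0.0008, 0.0062, -0.0073]
[-0.01, -0.08, -0.0, 0.0008, 0.0062, -0.0073]
[-0.01, -0.08, -0.0, 0.0008, 0.0062, -0.0073]
```

```bash
python3 -c "
from h import *
import pickle
p,R,o=pose(); d=robot.camera('wrist'); save(d,'w_sp1'); pickle.dump(wristcam(d,o),open('w_sp1.pkl','wb'))"
python3 -m crank '[[[0,0,0,0.001,0.006,-0.007,100],[0,0,0,0.001,0.006,-0.007,100],[0,0,0,0.001,0.006,-0.007,100],[0,0,0,0.001,0.006,-0.007,100],[0,0,0,0.001,0.006,-0.007,100]]]'; python3 -c "
from h import *
import pickle
p,R,o=pose(); d=robot.camera('wrist'); save(d,'w_sp2'); pickle.dump(wristcam(d,o),open('w_sp2.pkl','wb'))
a=cv2.imread('pics/w_sp1.png');b=cv2.imread('pics/w_sp2.png')
cv2.imwrite('pics/c5.png',np.hstack([cv2.resize(x,None,fx=.7,fy=.7) for x in (a,b)]))
c=wristcam(d,o); print(proj(c,[.575,-.027,.126]))
u,v=proj(c,[.575,-.027,.126]).astype(int)
cv2.imwrite('pics/c6.png',cv2.resize(b[v-45:v+55,u-60:u+60],None,fx=6,fy=6,interpolation=cv2.INTER_CUBIC)); print(u,v)
u,v=proj(pickle.load(open('w_sp1.pkl','rb')),[.575,-.027,.126]).astype(int)
cv2.imwrite('pics/c7.png',cv2.resize(a[v-45:v+55,u-60:u+60],None,fx=6,fy=6,interpolation=cv2.INTER_CUBIC)); print(u,v)
"
```

```text
time: 4.4
position: [0.5588, -0.0326, 0.2198]
tool_rot: [0.023, 0.707, -0.707, -0.023]
ft_force: [0.1, -0.8, 0.5]
grip_width: 0.087
[272.92056444 195.24643388]
272 195
232 192
```

View pics/c5.png

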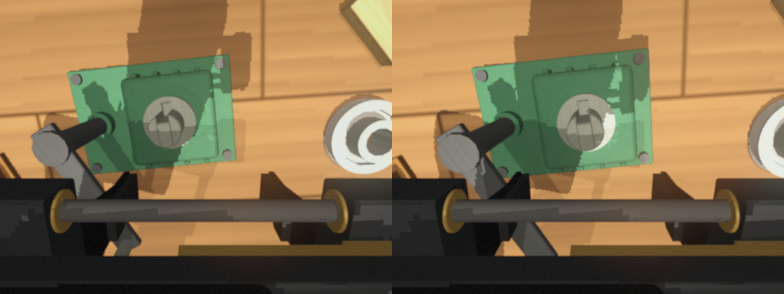

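View pics/c6.png

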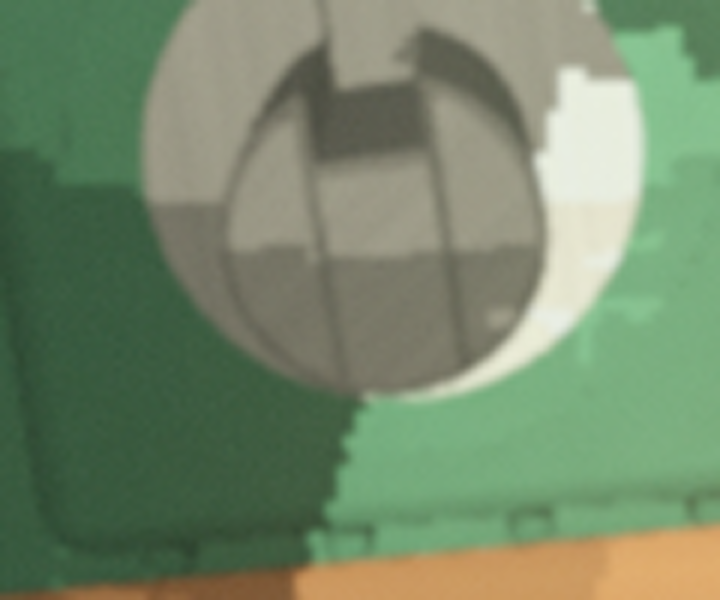

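View pics/c7.png

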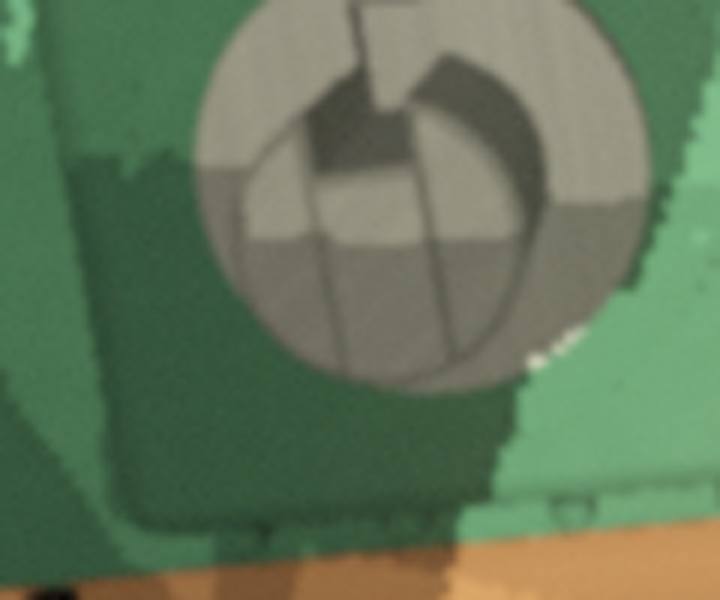

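```bash
python3 - <<'E'
from h import *
import pickle
from scipy.optimize import least_squares
def fit(P,r):
    P=np.array(P)[:,:2]
    f=least_squares(lambda c:np.hypot(*(P-c).T)-r,P.mean(0)); f2=least_squares(lambda c:np.hypot(*(P-c[:2]).T)-c[2],[*P.mean(0),r])
    return np.round(f.x,4),np.round(f2.x,4),round(float(np.sqrt(np.mean(f.fun**2)))*1e3,2)
for nm,o,rim,col,l1,l2,flo in [
 ('w_sp2',(212,150),[(226,240),(233,285),(255,325),(300,368),(545,240),(535,295),(510,335)],[(143,150),(160,250),(200,320),(645,160),(620,260),(560,340),(460,393)],[(308,170),(345,388)],[(432,150),(463,355)],[(318,160),(428,148)]),
 ('w_sp1',(172,147),[(243,235),(545,215),(540,255),(500,320),(455,360)],[(195,160),(215,250),(260,320),(650,150),(635,240),(590,315),(510,378)],[(310,175),(345,375)],[(412,165),(452,355)],[(318,175),(412,163)])]:
    c=pickle.load(open(nm+'.pkl','rb'))
    g=lambda q,z: ray(*c,(o[0]-.5+(q[0]+.5)/6,o[1]-.5+(q[1]+.5)/6),z)
    print(nm,'rim',fit([g(q,.1245) for q in rim],.02),'collar',fit([g(q,.072) for q in col],.036))
    for l in (l1,l2):
        a,b=[g(q,.126) for q in l]; d=a-b; print(' line yaw',np.arctan2(d[1],d[0]),a[:2],b[:2])
    a,b=[g(q,.126) for q in flo]; print(' floor',a[:2],b[:2],'len',np.linalg.norm(a-b),'yaw',np.arctan2(*(b-a)[[0,1]]*[1,-1]), 'mid',(a+b)[:2]/2)
# pulley
c=pickle.load(open('w_pul.pkl','rb'))[2]
g=lambda q,z: ray(*c,(205-.5+(q[0]+.5)/4,120-.5+(q[1]+.5)/4),z)
print('outer',fit([g(q,.026) for q in [(48,268),(298,20),(549,268),(298,517),(120,90),(475,447),(475,92),(120,447)]],.06))
print('bore',fit([g(q,.05) for q in [(204,300),(215,345),(250,380),(298,393),(345,380),(385,325),(300,212),(235,235)]],.0209))
a,b=g((388,215),.05),g((415,262),.05);m=(a+b)/2;print('kw',a,b,np.linalg.norm(a-b),m, 'normal yaw',np.arctan2(-(b-a)[0],(b-a)[1]))
for cc in ([.5253,-.3379],): print(np.arctan2(*(m[:2]-cc)[::-1]))
E
```

```text
w_sp2 rim (array([ 0.58  , -0.0294]), array([ 0.5787, -0.0294,  0.0192]), 0.44) collar (array([ 0.578, -0.029]), array([ 0.5784, -0.0291,  0.0363]), 0.32)
 line yaw 0.08480281125505323 [ 0.58809562 -0.02083199] [ 0.5609254  -0.02314164]
 line yaw 0.0829800823170421 [ 0.58952813 -0.03566078] [ 0.56416045 -0.03777063]
 floor [ 0.58921448 -0.02211141] [ 0.58979745 -0.0352045 ] len 0.0131060654763585 yaw 0.044495271721914316 mid [ 0.58950597 -0.02865796]
w_sp1 rim (array([ 0.5813, -0.0315]), array([ 0.5818, -0.0314,  0.0204]), 0.47) collar (array([ 0.5792, -0.0291]), array([ 0.5792, -0.0291,  0.036 ]), 0.4)
 line yaw 0.060377198293629385 [ 0.58906596 -0.02132478] [ 0.56121241 -0.02300854]
 line yaw 0.1078111868358602 [ 0.58952033 -0.03502435] [ 0.56308046 -0.03788596]
 floor [ 0.58899645 -0.02238879] [ 0.58978804 -0.03505089] len 0.012686820420682907 yaw 0.062435900795514955 mid [ 0.58939224 -0.02871984]
outer (array([ 0.5263, -0.3369]), array([ 0.5263, -0.3369,  0.0602]), 0.43)
bore (array([ 0.5266, -0.337 ]), array([ 0.5264, -0.3368,  0.0205]), 0.38)
kw [ 0.54502419 -0.35813628  0.05      ] [ 0.53422495 -0.36353174  0.05      ] 0.012072051811313192 [ 0.53962457 -0.36083401  0.05      ] normal yaw 2.034135694929933
-1.0124851196269407
```

```bash
cat >> h.py <<'E'
def keyR(yaw=.35,lean=.5):
    y=np.array([np.sin(lean)*np.cos(yaw),np.sin(lean)*np.sin(yaw),-np.cos(lean)])
    z=-np.array([-np.sin(yaw),np.cos(yaw),0]); return np.stack([np.cross(y,z),y,z],1)
E
python3 - <<'E'
from h import *
print(keyR()); plan(np.array([.401,.257,.20]),keyR(),10)
E
```

```text
[[-0.82437711  0.45035927  0.34289781]
 [-0.30092114  0.16439397 -0.93937271]
 [-0.47942554 -0.87758256 -0.        ]]
need 5.5 n 10 dist [-0.1571  0.2884 -0.0191] turn deg [ -5.85 -23.27  28.36]
[-0.58, -2.33, 2.84, 0.0175, 0.002, -0.0278]
[-0.58, -2.33, 2.84, 0.0165, 0.0014, -0.0284]
[-0.58, -2.33, 2.84, 0.0154, 0.0009, -0.0291]
[-0.58, -2.33, 2.84, 0.0142, 0.0005, -0.0297]
[-0.58, -2.33, 2.84, 0.013, 0.0001, -0.0302]
[-0.58, -2.33, 2.84, 0.0118, -0.0002, -0.0307]
[-0.58, -2.33, 2.84, 0.0105, -0.0004, -0.0312]
[-0.58, -2.33, 2.84, 0.0092, -0.0006, -0.0316]
[-0.58, -2.33, 2.84, 0.0079, -0.0007, -0.0319]
[-0.58, -2.33, 2.84, 0.0065, -0.0007, -0.0322]
```

```bash
python3 -m crank '[[[-0.6,-2.3,2.8,0.017,-0.008,-0.028,100],[-0.6,-2.3,2.8,0.016,-0.008,-0.028,100],[-0.6,-2.3,2.8,0.015,-0.008,-0.029,100],[-0.6,-2.3,2.8,0.014,-0.008,-0.030,100],[-0.6,-2.3,2.8,0.013,-0.008,-0.030,100]]]'; python3 -c "
from h import *
st(); plan(np.array([.401,.257,.20]),keyR(),5)"
```

```text
time: 5.08
position: [0.4775, 0.1116, 0.256]
tool_rot: [0.039, 0.716, -0.684, 0.136]
ft_force: [0.3, -0.0, 0.2]
grip_width: 0.0865
t 5.08 p [0.4775, 0.1116, 0.256] q [-0.04, 0.22, 1.91, 0.1, 0.78, 1.32] F [0.3, -0.0, 0.2] M [0.04, 0.17, 0.02] w 0.0865
[[-0.96, 0.241, 0.142], [-0.131, 0.061, -0.99], [-0.248, -0.969, -0.027]]
yaw of tool x -3.006 tilt 14.42
need 2.9 n 5 dist [-0.0765  0.1454 -0.056 ] turn deg [ -2.93 -11.68  14.1 ]
[-0.59, -2.34, 2.82, 0.0137, 0.0089, -0.0306]
[-0.59, -2.34, 2.82, 0.0128, 0.0086, -0.0311]
[-0.59, -2.34, 2.82, 0.012, 0.0083, -0.0315]
[-0.59, -2.34, 2.82, 0.0111, 0.0081, -0.0319]
[-0.59, -2.34, 2.82, 0.0102, 0.0079, -0.0323]
```

```bash
python3 -m crank '[[[-0.6,-2.3,2.8,0.014,0.009,-0.031,100],[-0.6,-2.3,2.8,0.013,0.009,-0.031,100],[-0.6,-2.3,2.8,0.012,0.008,-0.031,100],[-0.6,-2.3,2.8,0.011,0.008,-0.032,100],[-0.6,-2.4,2.8,0.010,0.008,-0.032,100]]]'; python3 -c "
from h import *
import pickle
st()
p,R,o=pose(); d=robot.camera('wrist'); save(d,'w_k1'); pickle.dump(wristcam(d,o),open('w_k1.pkl','wb'))
c=wristcam(d,o); print(proj(c,[.446,.273,.106]))
print(robot.spot_in(d,'key_center')[:2])
a=cv2.imread('pics/w_k1.png')
cv2.imwrite('pics/c8.png',cv2.resize(a[60:290,160:460],None,fx=2.6,fy=2.6,interpolation=cv2.INTER_CUBIC))
"
```

```text
time: 5.7
position: [0.4013, 0.2569, 0.1998]
tool_rot: [0.053, 0.706, -0.644, 0.291]
ft_force: [0.6, -0.7, 0.2]
grip_width: 0.0868
t 5.7 p [0.4013, 0.2569, 0.1998] q [0.33, 0.29, 2.18, 0.07, 0.17, 1.48] F [0.6, -0.7, 0.2] M [-0.08, 0.27, 0.07] w 0.0868
[[-0.825, 0.449, 0.342], [-0.299, 0.166, -0.94], [-0.479, -0.878, -0.002]]
yaw of tool x -2.794 tilt 28.6
[282.70575956 215.16195246]
[{'at': [210.4, 279.8], 'conf': 0.6}]
```

View pics/c8.png

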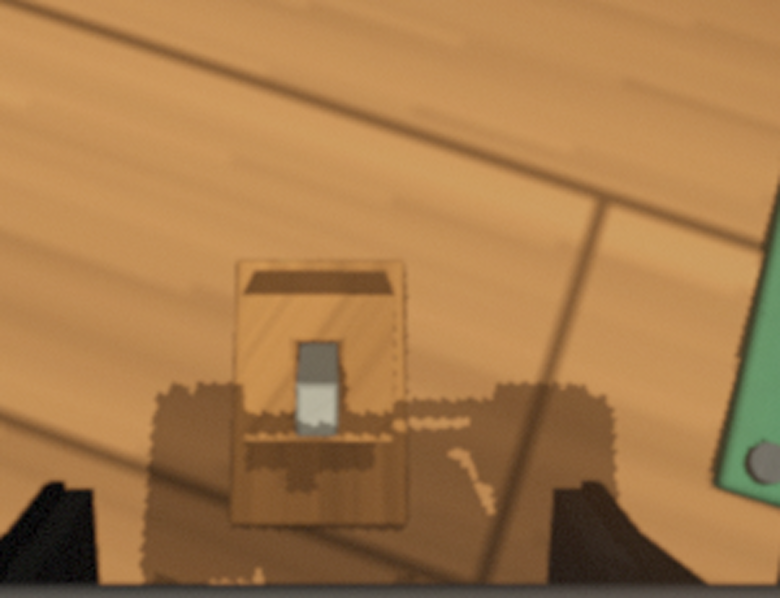

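```bash
python3 -m crank '[[[0,0,0,0,0.011,0,100],[0,0,0,0,0.011,0,100],[0,0,0,0,0.011,0,100],[0,0,0,0,0.011,0,100],[0,0,0,0,0.011,0,100]]]'; python3 -c "
from h import *
import pickle
st()
p,R,o=pose(); d=robot.camera('wrist'); save(d,'w_k2'); pickle.dump(wristcam(d,o),open('w_k2.pkl','wb'))
a=cv2.imread('pics/w_k2.png')
cv2.imwrite('pics/c9.png',cv2.resize(a[130:330,180:390],None,fx=3,fy=3,interpolation=cv2.INTER_CUBIC))
"
```

```text
time: 6.42
position: [0.4273, 0.2645, 0.1504]
tool_rot: [0.053, 0.706, -0.645, 0.289]
ft_force: [-0.9, -0.4, 0.4]
grip_width: 0.087
t 6.42 p [0.4273, 0.2645, 0.1504] q [0.32, 0.43, 2.18, 0.33, 0.04, 1.22] F [-0.9, -0.4, 0.4] M [-0.11, 0.33, -0.03] w 0.087
[[-0.827, 0.447, 0.34], [-0.298, 0.163, -0.941], [-0.476, -0.879, -0.002]]
yaw of tool x -2.796 tilt 28.44
```

View pics/c9.png

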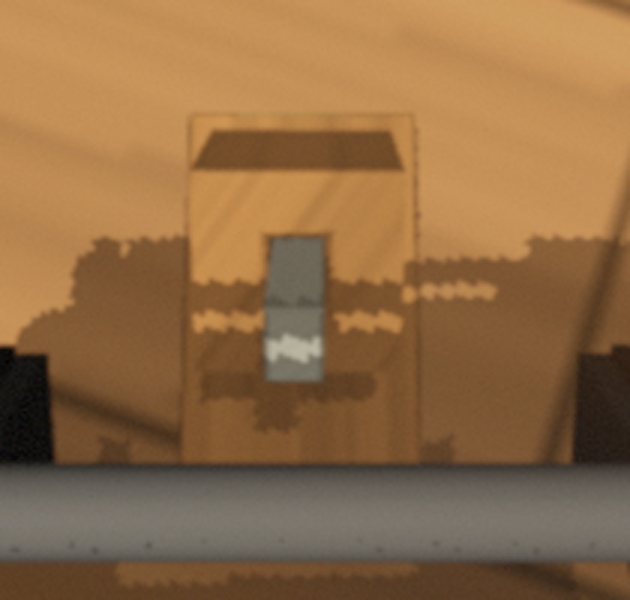

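```bash
cat > key.py <<'E'
from h import *
import pickle
c1=pickle.load(open('w_k1.pkl','rb'));c2=pickle.load(open('w_k2.pkl','rb'))
S,D=pickle.load(open('cams.pkl','rb'))
print(tri([c1+((282.1,217.1),),c2+((277.8,243.8),)]))
print(tri([c1+((282.1,217.1),),c2+((277.8,243.8),),S+((330.2,156.4),),D+((303,333.6),)]))
# base of key at block: corners
f1=lambda x,y:(160-.5+(x+.5)/2.6,60-.5+(y+.5)/2.6)
f2=lambda x,y:(180-.5+(x+.5)/3,130-.5+(y+.5)/3)
for n,a,b in [('topN',(318,383),(294,305)),('topS',(318,433),(294,380)),('baseN',(318,341),(296,236))]:
    x,r=tri([c1+(f1(*a),),c2+(f2(*b),)]);print(n,np.round(x,4),r)
E
python3 key.py
```

```text
(array([0.44427112, 0.27306291, 0.10656196]), [[-0.3, -0.0], [0.3, 0.0]])
(array([0.44370006, 0.27376114, 0.1066752 ]), [[-1.4, 0.3], [-1.1, 0.5], [-0.5, 0.1], [-0.7, -0.5]])
topN [0.451  0.2756 0.1097] [[-0.2, -0.0], [0.3, 0.0]]
topS [0.4366 0.2703 0.1125] [[-0.2, -0.0], [0.3, 0.0]]
baseN [0.4705 0.2828 0.0813] [[-0.1, -0.0], [0.2, 0.0]]
```

```bash
python3 - <<'E'
from h import *
R=keyR(.35,.3); T=np.array([.4484,.2747,.0999])
plan(T-.045*R[:,1],R,5); plan(T,R,5,start=(T-.045*R[:,1],R))
E
```

```text
need 1.1 n 5 dist [ 0.0083  0.0057 -0.0067] turn deg [ 1.000e-02 -2.400e-01 -1.118e+01]
[0.0, -0.05, -2.24, -0.0011, 0.0021, -0.0005]
[0.0, -0.05, -2.24, -0.0012, 0.0021, -0.0005]
[0.0, -0.05, -2.24, -0.0012, 0.002, -0.0005]
[0.0, -0.05, -2.24, -0.0013, 0.002, -0.0005]
[0.0, -0.05, -2.24, -0.0014, 0.0019, -0.0005]
need 0.7 n 5 dist [ 0.0125  0.0046 -0.043 ] turn deg [0. 0. 0.]
[0.0, 0.0, 0.0, 0.0, 0.009, -0.0]
[0.0, 0.0, 0.0, 0.0, 0.009, -0.0]
[0.0, 0.0, 0.0, 0.0, 0.009, -0.0]
[0.0, 0.0, 0.0, 0.0, 0.009, -0.0]
[0.0, 0.0, 0.0, 0.0, 0.009, -0.0]
```

```bash
python3 -m crank '[[[0,0,-2.3,-0.001,0.002,-0.0005,60],[0,0,-2.3,-0.001,0.002,-0.0005,60],[0,0,-2.3,-0.001,0.002,-0.0005,60],[0,0,-2.2,-0.0015,0.002,-0.0005,60],[0,-0.2,-2.2,-0.0015,0.002,-0.0005,60]]]'; python3 -c "
from h import *
st(); R=keyR(.35,.3); T=np.array([.4484,.2747,.0999]); plan(T,R,5)
"
```

```text
time: 7.1
position: [0.4349, 0.2701, 0.1442]
tool_rot: [-0.018, 0.707, -0.67, 0.225]
ft_force: [0.9, 1.2, 0.3]
grip_width: 0.0535
t 7.1 p [0.4349, 0.2701, 0.1442] q [0.33, 0.45, 2.01, 0.01, 0.38, 1.54] F [0.9, 1.2, 0.3] M [-0.08, 0.14, 0.01] w 0.0535
[[-0.898, 0.276, 0.343], [-0.327, 0.101, -0.939], [-0.294, -0.956, -0.001]]
yaw of tool x -2.792 tilt 17.07
need 0.8 n 5 dist [ 0.0135  0.0046 -0.0443] turn deg [ 0.04 -0.02  0.12]
[0.01, -0.0, 0.02, -0.0001, 0.0093, 0.0001]
[0.01, -0.0, 0.02, -0.0001, 0.0093, 0.0001]
[0.01, -0.0, 0.02, -0.0001, 0.0093, 0.0001]
[0.01, -0.0, 0.02, -0.0001, 0.0093, 0.0001]
[0.01, -0.0, 0.02, -0.0001, 0.0093, 0.0001]
```

```bash
python3 -m crank '[[[0,0,0,0,0.0093,0,60],[0,0,0,0,0.0093,0,60],[0,0,0,0,0.0093,0,40],[0,0,0,0,0.0093,0,40],[0,0,0,0,0.009,0,40]]]' 40; python3 -c "
from h import *
st()
d=robot.camera('wrist'); save(d,'w_k3')
"
```

```text
time: 7.72
position: [0.447, 0.2754, 0.0995]
tool_rot: [-0.019, 0.707, -0.67, 0.226]
ft_force: [-0.4, 0.7, -0.3]
grip_width: 0.036
t 7.72 p [0.447, 0.2754, 0.0995] q [0.34, 0.55, 2.02, 0.02, 0.27, 1.54] F [-0.4, 0.7, -0.3] M [-0.07, 0.13, 0.01] w 0.036
[[-0.897, 0.276, 0.344], [-0.329, 0.102, -0.939], [-0.294, -0.956, -0.001]]
yaw of tool x -2.791 tilt 17.11
```

View pics/w_k3.png

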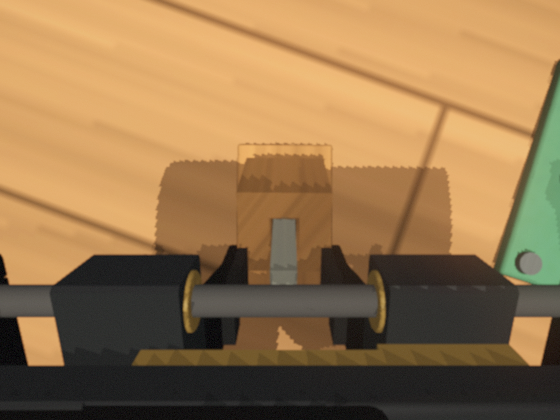

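```bash
python3 -m crank '[[[0,0,0,0,0,0,10],[0,0,0,0,0,0,5],[0,0,0,0,0,0,0],[0,0,0,0,0,0,0],[0,0,0,0,0,0,0]]]' 50; python3 -c "
from h import *
st()
"
```

```text
time: 8.4
position: [0.447, 0.2754, 0.1006]
tool_rot: [-0.018, 0.707, -0.67, 0.226]
ft_force: [0.0, -0.3, 3.0]
grip_width: 0.0112
t 8.4 p [0.447, 0.2754, 0.1006] q [0.34, 0.55, 2.02, 0.02, 0.28, 1.54] F [0.0, -0.3, 3.0] M [-0.09, 0.1, 0.03] w 0.0112
[[-0.897, 0.277, 0.344], [-0.328, 0.103, -0.939], [-0.295, -0.955, -0.001]]
yaw of tool x -2.791 tilt 17.17
```

```bash
python3 -m crank '[[[0,0,0,0.001,-0.005,0,0],[0,0,0,0.0012,-0.006,0,0],[0,0,0,0.0016,-0.008,0,0],[0,0,0,0.0016,-0.008,0,0],[0,0,0,0.0016,-0.008,0,0]]]'; python3 -c "
from h import *
st()
"
```

```text
time: 9.02
position: [0.4304, 0.2693, 0.1322]
tool_rot: [-0.019, 0.707, -0.67, 0.226]
ft_force: [0.1, 0.0, -1.1]
grip_width: 0.0118
t 9.03 p [0.4304, 0.2693, 0.1322] q [0.34, 0.47, 2.03, 0.02, 0.34, 1.54] F [0.1, 0.0, -1.1] M [-0.11, 0.19, -0.01] w 0.0118
[[-0.897, 0.276, 0.344], [-0.329, 0.102, -0.939], [-0.294, -0.956, -0.001]]
yaw of tool x -2.791 tilt 17.11
```

```bash
cat >> h.py <<'E'
KT=np.array([.0016,-.0067,0.]); C=np.array([.579,-.0291]); SY=.08
def keytarget(ztop,rad=.01875,yaw=None,lean=-.2,dx=0,dy=0):
    yaw=SY if yaw is None else yaw
    R=keyR(yaw,lean); u=np.array([np.cos(SY),np.sin(SY)])
    top=np.array([*(C+rad*u+[dx,dy]),ztop]); return top-R@KT,R
E
python3 - <<'E'
from h import *
p,R,o=pose()
m=np.array([.50,.16,.29])
plan(p+np.array([0,0,.10])+.02*np.array([-.45,-.164,.878]),R@Ro.from_rotvec([0,0,0]).as_matrix(),5)
T,Rt=keytarget(.28); print(T,Rt)
s=(p+np.array([0,0,.11]),R)
plan(T,Rt,10,start=s)
E
```

```text
need 2.0 n 5 dist [-0.009  -0.0033  0.1176] turn deg [0. 0. 0.]
[0.0, 0.0, 0.0, -0.0051, -0.023, -0.0]
[0.0, 0.0, 0.0, -0.0051, -0.023, -0.0]
[0.0, 0.0, 0.0, -0.0051, -0.023, -0.0]
[0.0, 0.0, 0.0, -0.0051, -0.023, -0.0]
[0.0, 0.0, 0.0, -0.0051, -0.023, -0.0]
[ 0.5979263  -0.02758266  0.27311568] [[-0.97693204 -0.19803393  0.07991469]
 [-0.07832172 -0.0158766  -0.99680171]
 [ 0.19866933 -0.98006658 -0.        ]]
need 5.7 n 10 dist [ 0.1676 -0.2969  0.0309] turn deg [  0.83  15.69 -28.38]
[0.08, 1.57, -2.84, -0.0062, -0.0014, 0.0336]
[0.08, 1.57, -2.84, -0.007, -0.0016, 0.0335]
[0.08, 1.57, -2.84, -0.0079, -0.002, 0.0333]
[0.08, 1.57, -2.84, -0.0087, -0.0023, 0.033]
[0.08, 1.57, -2.84, -0.0094, -0.0027, 0.0328]
[0.08, 1.57, -2.84, -0.0102, -0.0032, 0.0325]
[0.08, 1.57, -2.84, -0.0109, -0.0036, 0.0322]
[0.08, 1.57, -2.84, -0.0116, -0.0042, 0.0319]
[0.08, 1.57, -2.84, -0.0122, -0.0047, 0.0316]
[0.08, 1.57, -2.84, -0.0129, -0.0053, 0.0313]
```

```bash
python3 -m crank '[[[0,0,0,0.001,-0.02,0,0],[0,0,0,-0.005,-0.025,0,0],[0,0,0,-0.007,-0.026,0,0],[0,0,0,-0.007,-0.026,0,0],[0,0,0,-0.007,-0.026,0,0]]]';python3 -m crank '[[[0,1.5,-2.8,-0.007,-0.002,0.033,0],[0,1.6,-2.8,-0.007,-0.002,0.033,0],[0,1.6,-2.8,-0.008,-0.002,0.033,0],[0,1.6,-2.8,-0.009,-0.002,0.033,0],[0,1.6,-2.9,-0.009,-0.003,0.033,0]]]'; python3 -c "
from h import *
st()
T,Rt=keytarget(.25);plan(T,Rt,5) 
"
```

```text
time: 9.65
position: [0.4186, 0.2648, 0.2576]
tool_rot: [-0.019, 0.707, -0.67, 0.226]
ft_force: [-0.6, -1.0, -0.8]
grip_width: 0.0119
time: 10.28
position: [0.5032, 0.1169, 0.2732]
tool_rot: [-0.059, 0.714, -0.692, 0.092]
ft_force: [0.8, 0.6, -1.0]
grip_width: 0.0118
t 10.28 p [0.5032, 0.1169, 0.2732] q [-0.01, 0.31, 1.68, 0.04, 1.11, 1.33] F [0.8, 0.6, -1.0] M [-0.0, 0.03, -0.04] w 0.0118
[[-0.976, 0.043, 0.213], [-0.212, 0.035, -0.977], [-0.049, -0.998, -0.025]]
yaw of tool x -2.928 tilt 3.16
need 2.9 n 5 dist [ 0.0947 -0.1445 -0.0301] turn deg [  0.86   7.83 -14.15]
[0.17, 1.57, -2.83, -0.0121, 0.0058, 0.0324]
[0.17, 1.57, -2.83, -0.0132, 0.0053, 0.0321]
[0.17, 1.57, -2.83, -0.0144, 0.0047, 0.0317]
[0.17, 1.57, -2.83, -0.0154, 0.004, 0.0312]
[0.17, 1.57, -2.83, -0.0165, 0.0034, 0.0308]
```

```bash
python3 -m crank '[[[0.2,1.5,-2.8,-0.012,0.002,0.033,0],[0.2,1.6,-2.8,-0.013,0.002,0.032,0],[0.2,1.6,-2.8,-0.015,0.003,0.032,0],[0.2,1.6,-2.8,-0.016,0.004,0.031,0],[0.2,1.6,-2.9,-0.017,0.004,0.030,0]]]'; python3 -c "
from h import *
import pickle
st()
T,Rt=keytarget(.214);plan(T,Rt,5) 
p,R,o=pose(); d=robot.camera('wrist'); save(d,'w_i1'); pickle.dump(wristcam(d,o),open('w_i1.pkl','wb'))
for z in (.126,.072): print(proj(wristcam(d,o),[*C,z]))
a=robot.camera('scene'); save(a,'sc_i1'); b=robot.camera('side'); save(b,'sd_i1')
A=cv2.resize(a['img'][150:250,200:310,::-1],None,fx=3.6,fy=3.6,interpolation=2);B=cv2.resize(b['img'][150:250,250:360,::-1],None,fx=3.6,fy=3.6,interpolation=2)
cv2.imwrite('pics/c10.png',np.hstack([A,B]))
"
```

```text
time: 10.9
position: [0.5999, -0.0272, 0.2512]
tool_rot: [0.098, -0.699, 0.707, 0.042]
ft_force: [-0.1, 0.1, -1.4]
grip_width: 0.0114
t 10.9 p [0.5999, -0.0272, 0.2512] q [-0.2, 0.56, 1.33, -0.06, 1.45, 1.3] F [-0.1, 0.1, -1.4] M [0.09, -0.16, -0.02] w 0.0114
[[-0.977, -0.196, 0.079], [-0.077, -0.018, -0.997], [0.197, -0.98, 0.003]]
yaw of tool x -3.063 tilt 11.38
need 0.7 n 5 dist [-0.002  -0.0004 -0.0441] turn deg [-0.14 -0.1  -0.08]
[-0.03, -0.02, -0.02, -0.0014, 0.0087, 0.0]
[-0.03, -0.02, -0.02, -0.0014, 0.0087, 0.0]
[-0.03, -0.02, -0.02, -0.0014, 0.0087, 0.0]
[-0.03, -0.02, -0.02, -0.0014, 0.0087, 0.0]
[-0.03, -0.02, -0.02, -0.0014, 0.0087, 0.0]
[282.18723478 199.5883215 ]
[282.27654158 175.27497998]
```

View pics/w_i1.png

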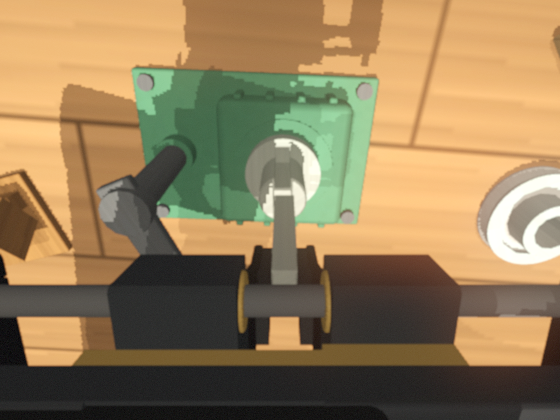

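View pics/c10.png

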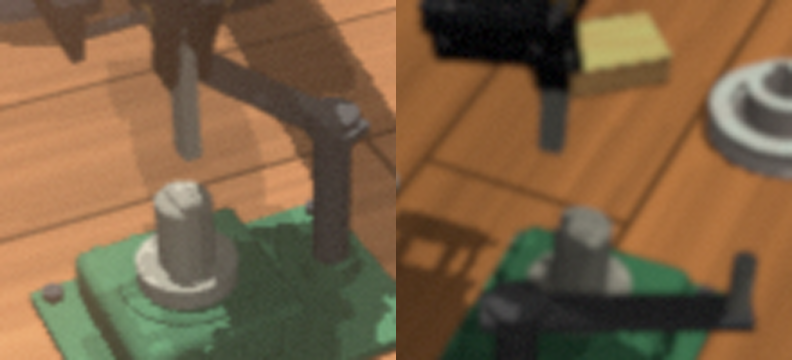

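```bash
python3 -m crank '[[[0,0,0,-0.0014,0.0085,0,0],[0,0,0,-0.0014,0.0085,0,0],[0,0,0,-0.0014,0.0085,0,0],[0,0,0,-0.0014,0.0085,0,0],[0,0,0,-0.0014,0.0085,0,0]]]'; cat > look.py <<'E'
from h import *
import pickle,sys
n=sys.argv[1]
st()
p,R,o=pose(); d=robot.camera('wrist'); save(d,'w_'+n); c=wristcam(d,o); pickle.dump(c,open('w_'+n+'.pkl','wb'))
for z in (.126,.072): print(proj(c,[*C,z]))
w=cv2.resize(d['img'][110:290,215:350,::-1],None,fx=3.3,fy=3.3,interpolation=2)
a=robot.camera('scene'); save(a,'sc_'+n); b=robot.camera('side'); save(b,'sd_'+n)
A=cv2.resize(a['img'][165:247,210:300,::-1],None,fx=3.6,fy=3.6,interpolation=2);B=cv2.resize(b['img'][165:247,262:352,::-1],None,fx=3.6,fy=3.6,interpolation=2)
V=np.vstack([A,B]); H=np.zeros((600,w.shape[1]+V.shape[1],3),np.uint8); H[:w.shape[0],:w.shape[1]]=w[:600]; H[:V.shape[0],w.shape[1]:]=V[:600]
cv2.imwrite('pics/v_'+n+'.png',H[:, :800])
E
python3 look.py i2
```

```text
time: 11.68
position: [0.5982, -0.0264, 0.2076]
tool_rot: [0.098, -0.699, 0.707, 0.041]
ft_force: [0.1, -0.6, -1.7]
grip_width: 0.0112
t 11.68 p [0.5982, -0.0264, 0.2076] q [-0.2, 0.6, 1.38, -0.06, 1.35, 1.31] F [0.1, -0.6, -1.7] M [0.04, -0.11, 0.08] w 0.0112
[[-0.978, -0.195, 0.08], [-0.078, -0.018, -0.997], [0.196, -0.981, 0.003]]
yaw of tool x -3.062 tilt 11.29
[283.37838873 224.21179614]
[283.29882725 192.79154321]
```

View pics/v_i2.png

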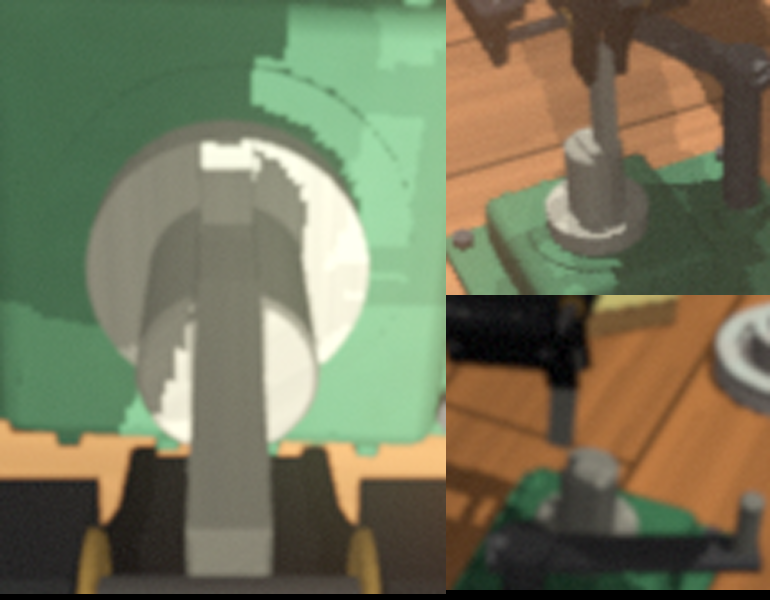

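```bash
cat > pk.py <<'E'
from h import *
import pickle,sys
n=sys.argv[1]; ztop=float(sys.argv[2])
c=pickle.load(open('w_'+n+'.pkl','rb'))
im=cv2.imread('pics/w_'+n+'.png'); F=6
r0,r1,c0,c1=120,215,225,345
im=cv2.resize(im[r0:r1,c0:c1],None,fx=F,fy=F,interpolation=2)
u=np.array([np.cos(SY),np.sin(SY),0]);v=np.array([-np.sin(SY),np.cos(SY),0]);
def L(pts,col):
    q=[((proj(c,X)-[c0,r0]+.5)*F).astype(int) for X in pts]
    cv2.polylines(im,[np.array(q)],False,col,1)
B=np.array([*C,0])
for z,col in ((.126,(0,0,255)),(.072,(255,0,0)),(.0625,(255,0,255))):
    L([B+[0,0,z]+u*a+v*b for a,b in ((.0275,-.00675),(.01,-.00675),(.01,.00675),(.0275,.00675),(.0275,-.00675))],col)
L([B+[0,0,.126]+.02*np.array([np.cos(t),np.sin(t),0]) for t in np.linspace(0,6.28,40)],(0,0,255))
L([B+[0,0,.072]+.036*np.array([np.cos(t),np.sin(t),0]) for t in np.linspace(0,6.28,40)],(255,0,0))
zb=ztop-.078
if '-k' in sys.argv:
  L([B+[0,0,zb]+u*a+v*b for a,b in ((.02675,-.006),(.01075,-.006),(.01075,.006),(.02675,.006),(.02675,-.006))],(0,255,255))
cv2.imwrite('pics/p_'+n+'.png',im)
E
python3 pk.py i2 .2134 -k
```

```text
(no output)
```

View pics/p_i2.png

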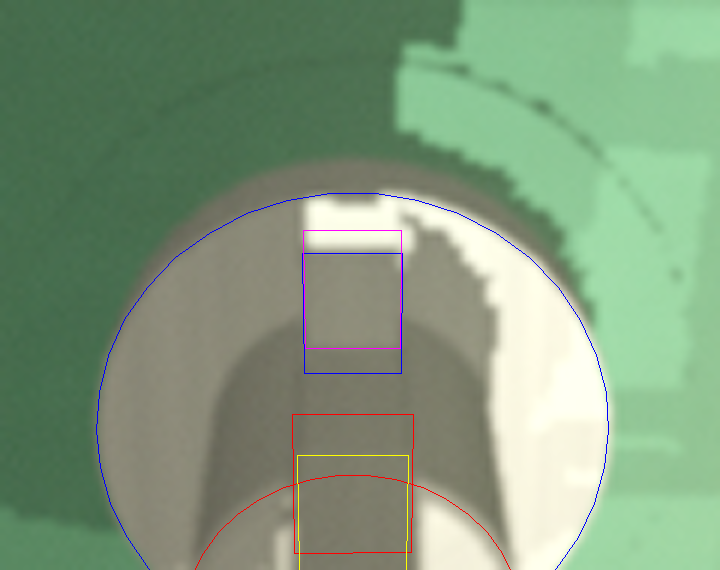

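```bash
python3 -c "
from h import *
T,Rt=keytarget(.202);plan(T,Rt,5)"
```

```text
need 0.2 n 5 dist [-0.     -0.0011 -0.0124] turn deg [-0.12 -0.03 -0.09]
[-0.02, -0.01, -0.02, -0.0005, 0.0024, 0.0002]
[-0.02, -0.01, -0.02, -0.0005, 0.0024, 0.0002]
[-0.02, -0.01, -0.02, -0.0005, 0.0024, 0.0002]
[-0.02, -0.01, -0.02, -0.0005, 0.0024, 0.0002]
[-0.02, -0.01, -0.02, -0.0005, 0.0024, 0.0002]
```

```bash
python3 -m crank '[[[0,0,0,-0.0005,0.0024,0.0003,0],[0,0,0,-0.0005,0.0024,0.0002,0],[0,0,0,-0.0005,0.0024,0.0002,0],[0,0,0,-0.0005,0.0024,0.0002,0],[0,0,0,-0.0005,0.0024,0.0002,0]]]'; python3 look.py i3; python3 pk.py i3 .202 -k
```

```text
time: 12.45
position: [0.5985, -0.0277, 0.1957]
tool_rot: [0.097, -0.699, 0.707, 0.041]
ft_force: [-0.9, -0.4, -1.3]
grip_width: 0.0115
t 12.45 p [0.5985, -0.0277, 0.1957] q [-0.2, 0.61, 1.39, -0.06, 1.33, 1.31] F [-0.9, -0.4, -1.3] M [0.03, -0.16, 0.05] w 0.0115
[[-0.978, -0.195, 0.08], [-0.078, -0.018, -0.997], [0.196, -0.981, 0.003]]
yaw of tool x -3.062 tilt 11.29
[281.40187866 233.07037706]
[281.64968471 199.03605892]
```

View pics/v_i3.png

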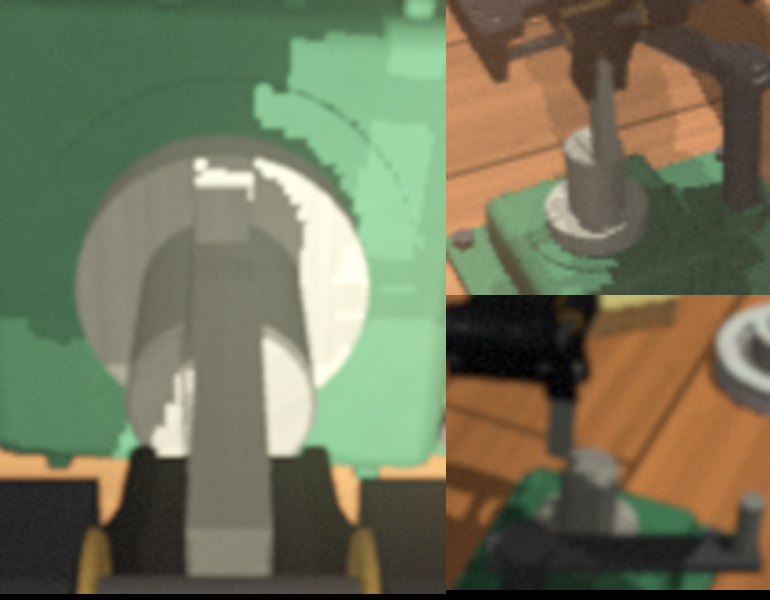

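View pics/p_i3.png

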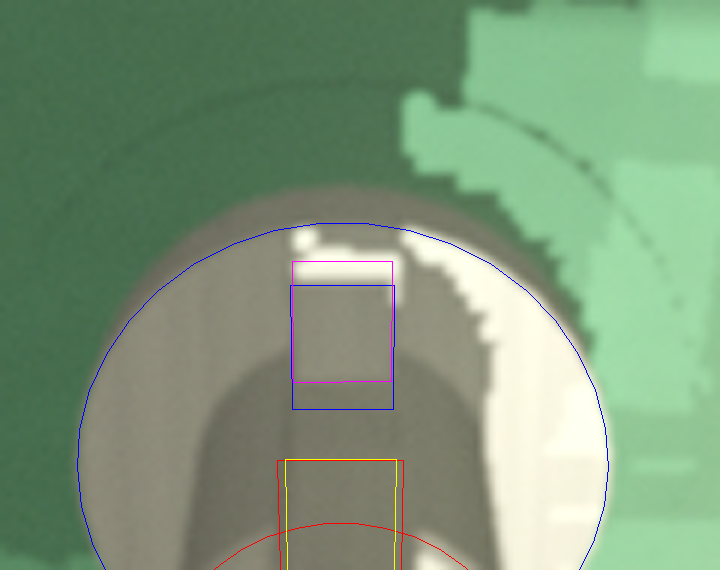

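```bash
python3 -m crank '[[[0,0,0,-0.0003,0.0012,0,0],[0,0,0,-0.0003,0.0012,0,0],[0,0,0,-0.0003,0.0012,0,0],[0,0,0,-0.0003,0.0012,0,0],[0,0,0,-0.0002,0.0010,0,0]]]'; python3 look.py i4
```

```text
time: 13.22
position: [0.5988, -0.0274, 0.19]
tool_rot: [0.097, -0.7, 0.707, 0.041]
ft_force: [-0.7, 0.3, 0.0]
grip_width: 0.0115
t 13.22 p [0.5988, -0.0274, 0.19] q [-0.2, 0.62, 1.39, -0.06, 1.32, 1.31] F [-0.7, 0.3, 0.0] M [0.21, 0.0, -0.05] w 0.0115
[[-0.978, -0.195, 0.08], [-0.078, -0.018, -0.997], [0.196, -0.981, 0.002]]
yaw of tool x -3.062 tilt 11.29
[281.77361892 237.86655127]
[281.98996042 202.41461373]
```

View pics/v_i4.png

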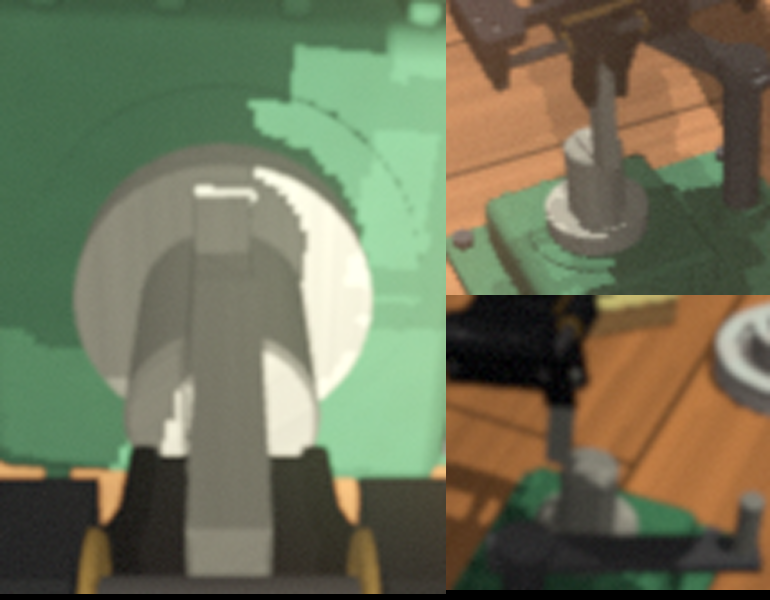

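```bash
python3 -m crank '[[[0,0,0,-0.0003,0.0015,0,0],[0,0,0,-0.0003,0.0015,0,0],[0,0,0,-0.0003,0.0015,0,0],[0,0,0,-0.0004,0.0020,0,0],[0,0,0,-0.0004,0.0020,0,0]]]'; python3 -c "
from h import *
st()"
```

```text
time: 14.0
position: [0.5986, -0.0273, 0.1811]
tool_rot: [0.098, -0.7, 0.707, 0.042]
ft_force: [0.4, 3.2, 0.2]
grip_width: 0.0113
t 14.0 p [0.5986, -0.0273, 0.1811] q [-0.2, 0.63, 1.4, -0.06, 1.3, 1.31] F [0.4, 3.2, 0.2] M [0.71, -0.0, -0.13] w 0.0113
[[-0.978, -0.195, 0.08], [-0.078, -0.017, -0.997], [0.196, -0.981, 0.002]]
yaw of tool x -3.062 tilt 11.3
```

```bash
python3 -m crank '[[[0,0,0,0,0,-0.0004,0],[0,0,0,-0.0003,0.0015,-0.0002,0],[0,0,0,-0.0004,0.0020,0,0],[0,0,0,-0.0004,0.0025,0,0],[0,0,0,-0.0004,0.0025,0,0]]]'; python3 -c "
from h import *
st()"
```

```text
time: 14.62
position: [0.5985, -0.0271, 0.1724]
tool_rot: [0.097, -0.699, 0.707, 0.041]
ft_force: [0.1, 3.2, -0.3]
grip_width: 0.0113
t 14.62 p [0.5985, -0.0271, 0.1724] q [-0.2, 0.64, 1.41, -0.06, 1.28, 1.31] F [0.1, 3.2, -0.3] M [0.58, -0.02, -0.09] w 0.0113
[[-0.978, -0.195, 0.08], [-0.078, -0.018, -0.997], [0.196, -0.981, 0.003]]
yaw of tool x -3.062 tilt 11.29
```

```bash
python3 -m crank '[[[0,0,0,0,0,-0.0008,0],[0,0,0,-0.0006,0.003,0,0],[0,0,0,-0.0006,0.003,0,0],[0,0,0,-0.0006,0.003,0,0],[0,0,0,-0.0006,0.003,0,0]]]'; python3 -c "
from h import *
st()"
```

```text
time: 15.25
position: [0.5984, -0.0267, 0.1601]
tool_rot: [0.098, -0.699, 0.707, 0.042]
ft_force: [-0.3, 0.3, -1.5]
grip_width: 0.0117
t 15.25 p [0.5984, -0.0267, 0.1601] q [-0.2, 0.66, 1.42, -0.06, 1.26, 1.31] F [-0.3, 0.3, -1.5] M [0.04, -0.16, 0.05] w 0.0117
[[-0.978, -0.195, 0.08], [-0.078, -0.019, -0.997], [0.196, -0.981, 0.003]]
yaw of tool x -3.062 tilt 11.3
```

```bash
python3 -m crank '[[[0,0,0,-0.0006,0.003,0,0],[0,0,0,-0.0006,0.003,0,0],[0,0,0,-0.0005,0.0025,0,0],[0,0,0,-0.0003,0.0015,0,0],[0,0,0,0.0006,0,0,0]]]'; python3 look.py i5
```

```text
time: 15.88
position: [0.5978, -0.0264, 0.1501]
tool_rot: [0.098, -0.699, 0.707, 0.042]
ft_force: [-0.1, -0.3, -0.9]
grip_width: 0.0117
t 15.88 p [0.5978, -0.0264, 0.1501] q [-0.2, 0.67, 1.42, -0.06, 1.24, 1.31] F [-0.1, -0.3, -0.9] M [0.06, -0.16, -0.02] w 0.0117
[[-0.978, -0.195, 0.08], [-0.078, -0.018, -0.997], [0.196, -0.981, 0.003]]
yaw of tool x -3.062 tilt 11.31
[283.48683448 273.71496314]
[283.37201614 226.10815038]
```

View pics/v_i5.png

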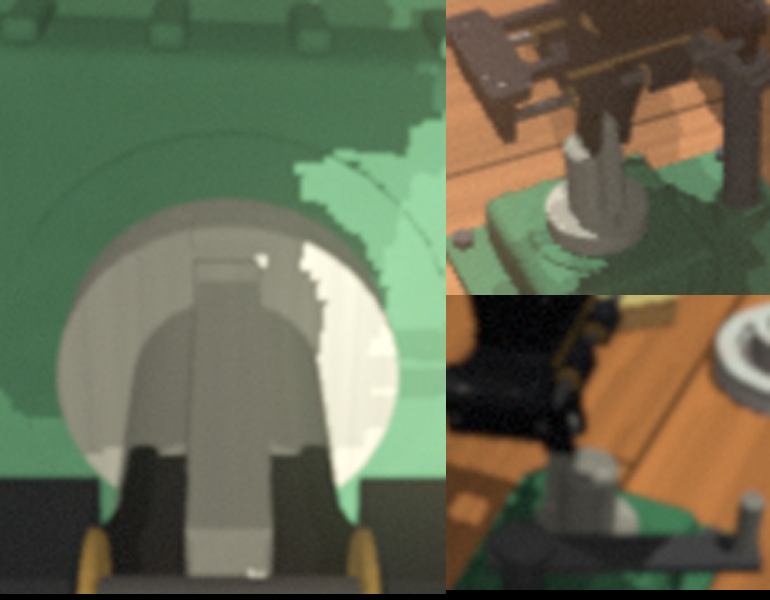

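```bash
python3 -m crank '[[[0,0,0,-0.0004,0.002,0,0],[0,0,0,-0.0004,0.002,0,0],[0,0,0,-0.0004,0.002,0,0],[0,0,0,-0.0004,0.002,0,0],[0,0,0,-0.0002,0.001,0,0]]]'; python3 -c "
from h import *
st()"
```

```text
time: 16.65
position: [0.5978, -0.0264, 0.1409]
tool_rot: [0.098, -0.699, 0.707, 0.042]
ft_force: [0.5, 0.1, -1.9]
grip_width: 0.0116
t 16.65 p [0.5978, -0.0264, 0.1409] q [-0.2, 0.68, 1.43, -0.06, 1.22, 1.32] F [0.5, 0.1, -1.9] M [0.05, -0.17, 0.01] w 0.0116
[[-0.977, -0.195, 0.08], [-0.078, -0.018, -0.997], [0.196, -0.981, 0.002]]
yaw of tool x -3.062 tilt 11.31
```

```bash
python3 -m crank '[[[0,0,0,-0.0002,0.001,0,0],[0,0,0,-0.0002,0.001,0,0],[0,0,0,-0.0002,0.001,0,0],[0,0,0,0,0,0,0],[0,0,0,0,0,0,0]]]'; python3 look.py i6
```

```text
time: 17.27
position: [0.5979, -0.0265, 0.1384]
tool_rot: [0.097, -0.699, 0.707, 0.041]
ft_force: [-0.3, -0.0, 1.3]
grip_width: 0.0113
t 17.27 p [0.5979, -0.0265, 0.1384] q [-0.2, 0.68, 1.43, -0.06, 1.22, 1.32] F [-0.3, -0.0, 1.3] M [0.02, 0.02, -0.02] w 0.0113
[[-0.978, -0.195, 0.08], [-0.078, -0.018, -0.997], [0.196, -0.981, 0.003]]
yaw of tool x -3.062 tilt 11.28
[283.3354852 287.5012839]
[283.23468925 235.02626904]
```

View pics/v_i6.png

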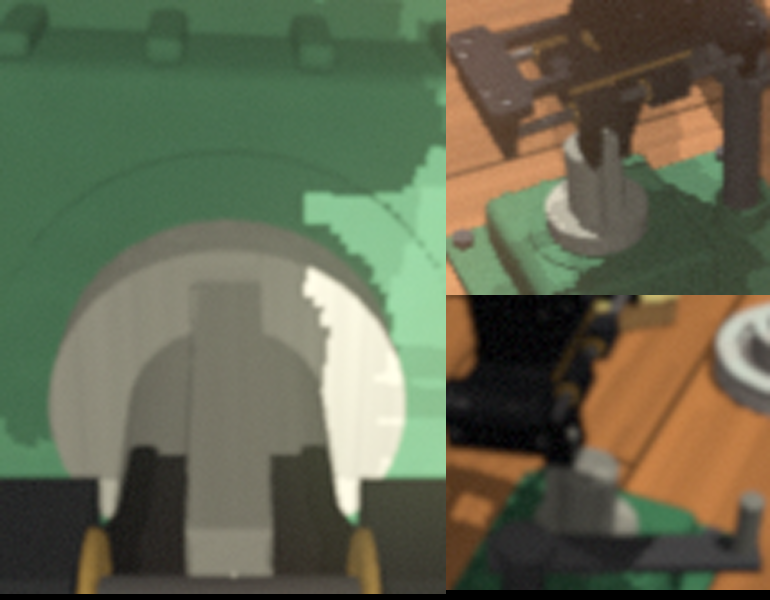

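```bash
python3 -m crank '[[[0,0,0,0.0005,0,0,0],[0,0,0,-0.0001,0.0005,0,0],[0,0,0,-0.0001,0.0005,0,0],[0,0,0,0,0,0,0],[0,0,0,0,0,0,0]]]'; python3 -c "
from h import *
st()"
```

```text
time: 18.05
position: [0.5978, -0.0265, 0.1381]
tool_rot: [0.097, -0.699, 0.707, 0.041]
ft_force: [-0.5, -0.1, 6.6]
grip_width: 0.0113
t 18.05 p [0.5978, -0.0265, 0.1381] q [-0.2, 0.68, 1.43, -0.06, 1.21, 1.32] F [-0.5, -0.1, 6.6] M [0.1, 0.11, -0.01] w 0.0113
[[-0.978, -0.194, 0.08], [-0.078, -0.018, -0.997], [0.195, -0.981, 0.003]]
yaw of tool x -3.062 tilt 11.23
```

```bash
python3 -m crank '[[[0,0,0,0.0002,-0.0010,0,0],[0,0,0,0,0,0,16],[0,0,0,0,0,0,20],[0,0,0,0,0,0,26],[0,0,0,0,0,0,30]]]'; python3 look.py i7
```

```text
time: 18.68
position: [0.5972, -0.0265, 0.1379]
tool_rot: [0.098, -0.699, 0.707, 0.042]
ft_force: [-0.0, -0.0, 0.0]
grip_width: 0.024
t 18.68 p [0.5972, -0.0265, 0.1379] q [-0.2, 0.68, 1.43, -0.06, 1.21, 1.32] F [-0.0, -0.0, 0.0] M [-0.01, -0.06, -0.04] w 0.024
[[-0.977, -0.195, 0.08], [-0.078, -0.018, -0.997], [0.196, -0.981, 0.002]]
yaw of tool x -3.062 tilt 11.32
[283.42577689 287.07111947]
[283.32208314 234.47027977]
```

View pics/v_i7.png

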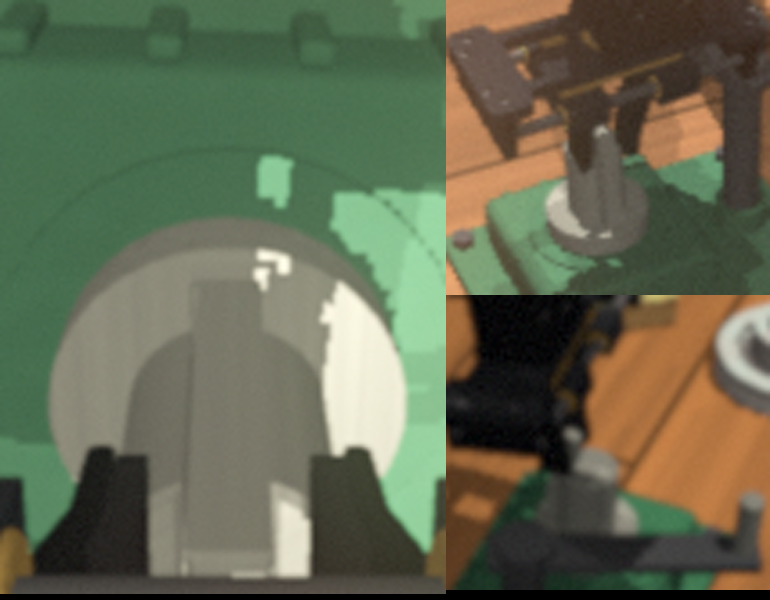

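```bash
python3 -m crank '[[[0,0,0,0.002,-0.010,0,30],[0,0,1,0,-0.014,0,40],[0,0,3,0,-0.014,0,40],[0,0,3,0,-0.014,0,40],[0,0,3,0,-0.014,0,40]]]'; python3 look.py i8; python3 pk.py i8 .14; python3 - <<'E'
import cv2,numpy as np
a=cv2.imread('pics/sc_i8.png')[180:250,215:295];b=cv2.imread('pics/sd_i8.png')[190:260,260:340]
cv2.imwrite('pics/c11.png',np.hstack([cv2.resize(x,None,fx=5,fy=5,interpolation=2) for x in(a,b)]))
E
```

```text
time: 19.45
position: [0.6056, -0.0257, 0.2055]
tool_rot: [0.035, -0.705, 0.708, -0.022]
ft_force: [-0.3, 0.4, -0.5]
grip_width: 0.0345
t 19.45 p [0.6056, -0.0257, 0.2055] q [-0.22, 0.54, 1.49, -0.01, 1.13, 1.27] F [-0.3, 0.4, -0.5] M [0.03, -0.04, 0.04] w 0.0345
[[-0.997, -0.018, 0.08], [-0.08, -0.005, -0.997], [0.018, -1.0, 0.003]]
yaw of tool x -3.062 tilt 1.04
[283.39919182 255.51758972]
[283.28786367 229.63528329]
```

View pics/c11.png

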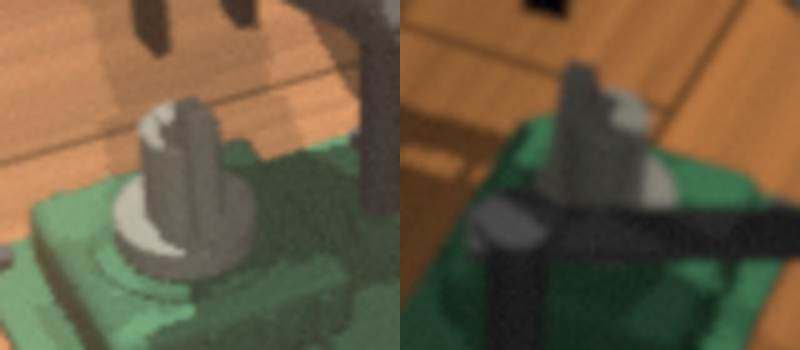

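View pics/v_i8.png

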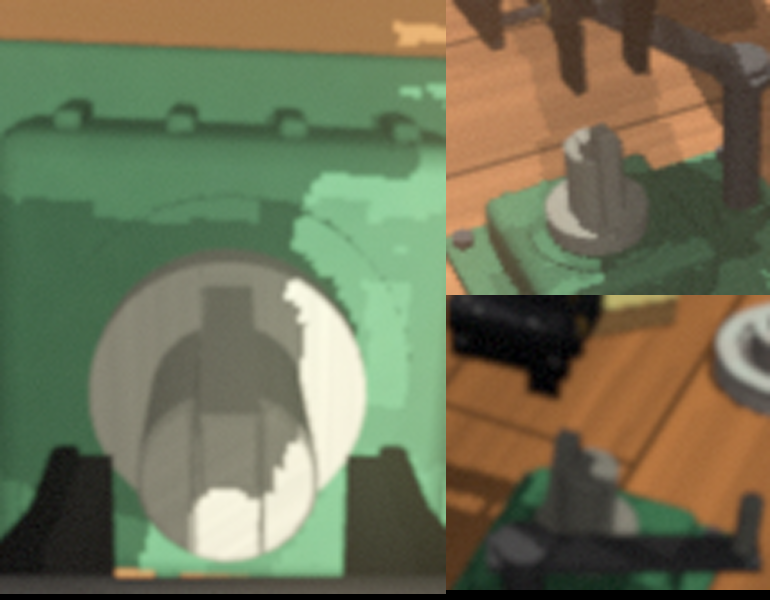

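```bash
python3 - <<'E'
from h import *
import pickle
S,D=pickle.load(open('cams.pkl','rb'))
u=np.array([np.cos(SY),np.sin(SY)])
for n,c,r in (('scene',S,(251.2,204.4)),('side',D,(302.5,213))):
    off=np.array(r)-proj(c,[*C,.126]); print(n,'off',off)
    for z in (.14,.145,.15):
        print(z,[ (proj(c,[*(C+a*u+b*np.array([-u[1],u[0]])),z])+off).round(1).tolist() for a,b in ((.01875,0),(.02675,.006),(.02675,-.006),(.01075,.006),(.01075,-.006))])
c=pickle.load(open('w_i8.pkl','rb'))
for z in (.14,.145,.15): print(z,[proj(c,[*(C+a*u+b*np.array([-u[1],u[0]])),z]).round(1).tolist() for a,b in ((.02675,.006),(.02675,-.006),(.01075,.006),(.01075,-.006))])
a=cv2.imread('pics/sc_i8.png')[185:235,230:280];b=cv2.imread('pics/sd_i8.png')[190:240,275:325]
cv2.imwrite('pics/c12.png',np.hstack([cv2.resize(x,None,fx=8,fy=8,interpolation=2) for x in(a,b)]))
a=cv2.imread('pics/w_i8.png')[170:290,235:335]
cv2.imwrite('pics/c13.png',cv2.resize(a,None,fx=5,fy=5,interpolation=2))
E
```

```text
scene off [0.7453969  0.01433329]
0.14 [[254.3, 204.0], [258.1, 205.0], [253.6, 206.6], [255.1, 201.5], [250.6, 203.0]]
0.145 [[254.2, 202.4], [258.0, 203.4], [253.5, 204.9], [255.0, 199.8], [250.5, 201.3]]
0.15 [[254.1, 200.7], [257.9, 201.7], [253.4, 203.3], [254.9, 198.2], [250.4, 199.7]]
side off [1.4053922  1.69391084]
0.14 [[295.5, 206.8], [291.5, 207.5], [293.2, 204.5], [297.8, 209.2], [299.4, 206.1]]
0.145 [[295.5, 205.3], [291.6, 206.0], [293.3, 203.0], [297.8, 207.6], [299.5, 204.6]]
0.15 [[295.6, 203.7], [291.7, 204.5], [293.3, 201.4], [297.9, 206.1], [299.6, 203.0]]
0.14 [[274.3, 226.8], [292.6, 226.8], [274.5, 249.4], [292.4, 249.4]]
0.145 [[274.1, 229.4], [292.8, 229.4], [274.3, 252.4], [292.6, 252.4]]
0.15 [[273.9, 232.1], [293.0, 232.1], [274.1, 255.6], [292.8, 255.5]]
```

View pics/c12.png

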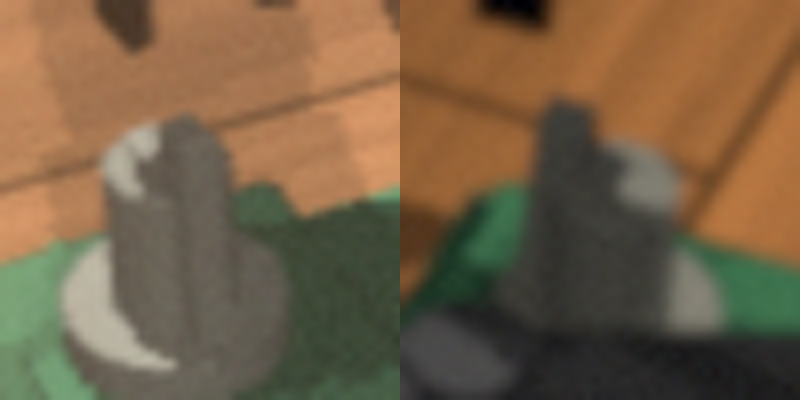

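View pics/c13.png

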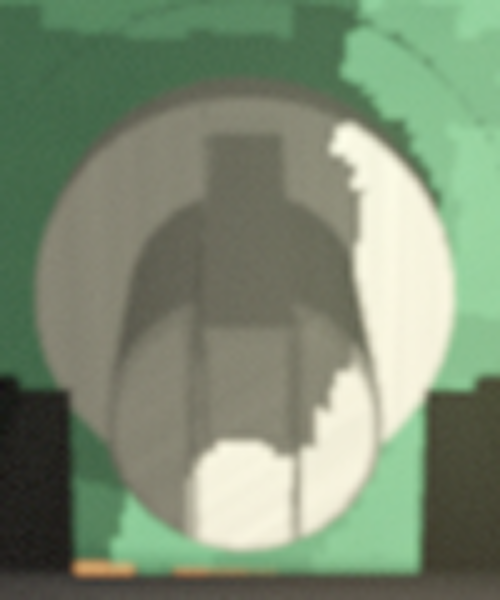

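```bash
python3 -c "
from h import *
plan(np.array([.599,-.0275,.168]),keyR(.08,0),5)
import pickle
c=pickle.load(open('w_i8.pkl','rb'))
u=np.array([np.cos(SY),np.sin(SY)])
for r,z in ((.02675,.072),(.0275,.072),(.02675,.082),(.01,.072)): print(r,z,(proj(c,[*(C+r*u),z])-[235,170])*5)
"
```

```text
need 0.6 n 5 dist [-0.0064 -0.0016 -0.0377] turn deg [-0.2  -0.02  1.11]
[-0.04, -0.0, 0.22, 0.0012, 0.0076, 0.0002]
[-0.04, -0.0, 0.22, 0.0012, 0.0076, 0.0002]
[-0.04, -0.0, 0.22, 0.0012, 0.0076, 0.0002]
[-0.04, -0.0, 0.22, 0.0013, 0.0076, 0.0002]
[-0.04, -0.0, 0.22, 0.0013, 0.0075, 0.0002]
0.02675 0.072 [241.33825653 148.28613671]
0.0275 0.072 [241.33534672 143.97045145]
0.02675 0.082 [241.42561398 164.37680007]
0.01 0.072 [241.40214739 243.04613481]
```

```bash
python3 -m crank '[[[0,0,0.2,0.0012,0.0076,0.0002,0],[0,0,0.2,0.0012,0.0076,0.0002,0],[0,0,0.2,0.0012,0.0076,0.0002,0],[0,0,0.2,0.0013,0.0076,0.0002,0],[0,0,0.3,0.0013,0.0075,0.0002,0]]]' 20; python3 -m crank '[[[0,0,0,0,0.001,0,0],[0,0,0,0,0.0015,0,0],[0,0,0,0,0.0015,0,0],[0,0,0,0,0.0015,0,0],[0,0,0,0,0.0015,0,0]]]'
```

```text
time: 20.23
position: [0.5985, -0.0273, 0.165]
tool_rot: [0.03, -0.706, 0.707, -0.027]
ft_force: [-0.2, -0.8, 0.4]
grip_width: 0.0014
time: 20.85
position: [0.5988, -0.0273, 0.159]
tool_rot: [0.029, -0.706, 0.708, -0.027]
ft_force: [0.4, 0.5, -0.2]
grip_width: 0.0007
```

```bash
python3 - <<'E'
from h import *
st()
a=robot.camera('side');save(a,'sd_t1'); b=robot.camera('scene');save(b,'sc_t1')
x=a['img'][170:240,260:330,::-1];y=b['img'][170:240,225:295,::-1]
cv2.imwrite('pics/c14.png',np.hstack([cv2.resize(q,None,fx=5.7,fy=5.7,interpolation=2) for q in(x,y)]))
E
```

```text
t 20.85 p [0.5988, -0.0273, 0.159] q [-0.23, 0.58, 1.56, -0.0, 1.0, 1.26] F [0.4, 0.5, -0.2] M [0.05, 0.03, -0.04] w 0.0007
[[-0.997, -0.003, 0.08], [-0.08, -0.003, -0.997], [0.003, -1.0, 0.003]]
yaw of tool x -3.062 tilt 0.23
```

View pics/c14.png

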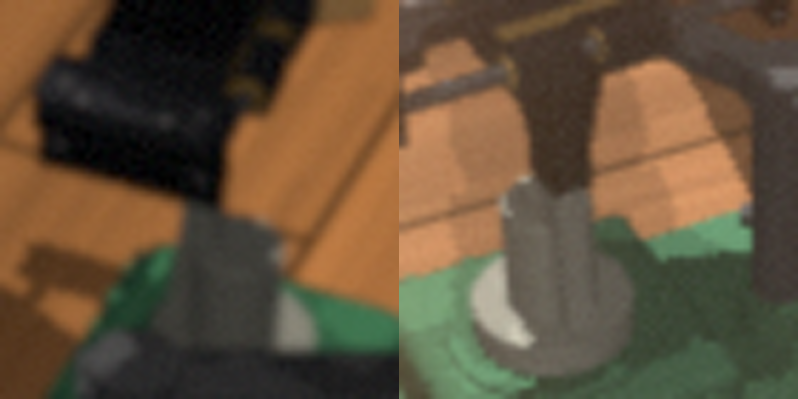

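Tip at 0.151, no contact yet; step down further.

```bash
python3 -m crank '[[[0,0,0,0,0.001,0,0],[0,0,0,0,0.001,0,0],[0,0,0,0,0.001,0,0],[0,0,0,0,0.001,0,0],[0,0,0,0,0.001,0,0]]]'
```

```text
time: 21.58
position: [0.5984, -0.0273, 0.1535]
tool_rot: [0.03, -0.706, 0.707, -0.027]
ft_force: [-0.1, -0.2, 0.1]
grip_width: 0.0001
```

```bash
python3 -m crank '[[[0,0,0,0,0.001,0,0],[0,0,0,0,0.001,0,0],[0,0,0,0,0.001,0,0],[0,0,0,0,0.001,0,0],[0,0,0,0,0.001,0,0]]]'
```

```text
time: 22.2
position: [0.5987, -0.0274, 0.1488]
tool_rot: [0.029, -0.706, 0.708, -0.027]
ft_force: [-0.1, -0.9, 0.1]
grip_width: 0.0003
```

```bash
python3 -m crank '[[[0,0,0,0,0.0005,0,0],[0,0,0,0,0.0005,0,0],[0,0,0,0,0.0005,0,0],[0,0,0,0,0.0005,0,0],[0,0,0,0,0.0005,0,0]]]'
```

```text
time: 22.82
position: [0.5999, -0.0277, 0.1483]
tool_rot: [0.028, -0.705, 0.708, -0.028]
ft_force: [-0.6, 1.3, 10.7]
grip_width: 0.0006
```

```bash
python3 -m crank '[[[0,0,0,0,-0.02,0,0],[0,4,0,0,-0.025,0,20],[0,4,0,0,-0.02,0,40],[0,4,0,0,-0.02,0,60],[0,4,0,0,-0.02,0,80]]]'; python3 -c "
from h import *
st(); plan(np.array([.5265,-.337,.15]),down(-4.227),10)"
```

```text
time: 23.45
position: [0.5987, -0.027, 0.2517]
tool_rot: [-0.07, -0.702, 0.705, 0.072]
ft_force: [0.0, -0.2, 0.0]
grip_width: 0.0326
t 23.45 p [0.5987, -0.027, 0.2517] q [-0.23, 0.47, 1.47, -0.0, 1.2, 1.54] F [0.0, -0.2, 0.0] M [-0.06, 0.05, 0.04] w 0.0326
[[-0.98, -0.004, -0.2], [0.2, -0.003, -0.98], [0.003, -1.0, 0.003]]
yaw of tool x 2.94 tilt 0.27
need 5.6 n 10 dist [-0.0722 -0.31   -0.1017] turn deg [-0.26 50.64  0.08]
[-0.03, 5.06, 0.01, 0.0008, 0.0103, 0.0318]
[-0.03, 5.06, 0.01, -0.002, 0.0103, 0.0317]
[-0.03, 5.06, 0.01, -0.0048, 0.0103, 0.0314]
[-0.03, 5.06, 0.01, -0.0075, 0.0102, 0.0309]
[-0.03, 5.06, 0.01, -0.0102, 0.0102, 0.0301]
[-0.03, 5.06, 0.01, -0.0128, 0.0102, 0.0291]
[-0.03, 5.06, 0.01, -0.0154, 0.0102, 0.0279]
[-0.03, 5.06, 0.01, -0.0178, 0.0102, 0.0264]
[-0.03, 5.06, 0.01, -0.02, 0.0102, 0.0247]
[-0.03, 5.06, 0.01, -0.0221, 0.0102, 0.0229]
```

```bash
python3 -m crank '[[[0,5,0,0.001,0.003,0.032,100],[0,5,0,-0.002,0.008,0.032,100],[0,5,0,-0.005,0.01,0.031,100],[0,5,0,-0.008,0.01,0.031,100],[0,5,0,-0.010,0.01,0.030,100]]]';python3 -m crank '[[[0,5.1,0,-0.013,0.012,0.029,100],[0,5.1,0,-0.015,0.012,0.028,100],[0,5.1,0,-0.018,0.012,0.026,100],[0,5.1,0,-0.020,0.012,0.025,100],[0,5.1,0,-0.022,0.012,0.023,100]]]'; python3 -c "
from h import *
import pickle
st(); plan(np.array([.5265,-.337,.15]),down(-4.227),5)
p,R,o=pose(); d=robot.camera('wrist'); save(d,'w_pul2'); pickle.dump(wristcam(d,o),open('w_pul2.pkl','wb')); print(p,robot.spot_in(d,'pulley_center')[:2])
cv2.imwrite('pics/c15.png',cv2.resize(d['img'][90:290,185:385,::-1],None,fx=3,fy=3,interpolation=2))"
```

```text
time: 24.08
position: [0.5636, -0.1833, 0.2104]
tool_rot: [-0.221, -0.67, 0.673, 0.223]
ft_force: [0.3, 0.1, 0.1]
grip_width: 0.082
time: 24.7
position: [0.5283, -0.3386, 0.1508]
tool_rot: [-0.364, -0.604, 0.607, 0.365]
ft_force: [0.6, -0.5, -0.4]
grip_width: 0.0871
t 24.7 p [0.5283, -0.3386, 0.1508] q [-0.75, 0.63, 1.5, -0.0, 1.02, 1.91] F [0.6, -0.5, -0.4] M [0.15, -0.01, -0.02] w 0.0871
[[-0.468, -0.004, -0.884], [0.884, -0.002, -0.468], [-0.0, -1.0, 0.004]]
yaw of tool x 2.058 tilt 0.25
need 0.0 n 5 dist [-0.0018  0.0016 -0.0008] turn deg [-0.24  0.1  -0.03]
[-0.05, 0.02, -0.01, 0.0004, 0.0002, 0.0002]
[-0.05, 0.02, -0.01, 0.0004, 0.0002, 0.0002]
[-0.05, 0.02, -0.01, 0.0004, 0.0002, 0.0002]
[-0.05, 0.02, -0.01, 0.0004, 0.0002, 0.0002]
[-0.05, 0.02, -0.01, 0.0004, 0.0002, 0.0002]
[ 0.52828061 -0.33855716  0.15076803] [{'at': [192.6, 295.7], 'conf': 0.81}]
```

View pics/c15.png

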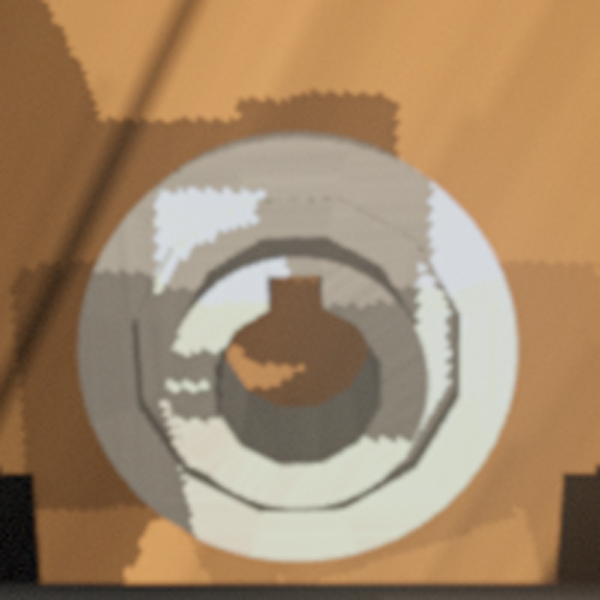

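```bash
python3 - <<'E'
from h import *
import pickle
from scipy.optimize import least_squares
c=pickle.load(open('w_pul2.pkl','rb'))
g=lambda q,z: ray(*c,(185-.5+(q[0]+.5)/3,90-.5+(q[1]+.5)/3),z)
def fit(P,r):
    P=np.array(P)[:,:2]
    f=least_squares(lambda c:np.hypot(*(P-c).T)-r,P.mean(0)); f2=least_squares(lambda c:np.hypot(*(P-c[:2]).T)-c[2],[*P.mean(0),r])
    return f.x,np.round(f2.x,4),round(float(np.sqrt(np.mean(f.fun**2)))*1e3,2)
o=fit([g(q,.026) for q in [(78,347),(518,347),(298,132),(298,561),(140,195),(140,500),(456,500),(456,195)]],.06)
b=fit([g(q,.05) for q in [(216,385),(381,385),(228,425),(265,457),(298,463),(335,457),(368,425),(228,340),(370,345)]],.0209)
w=fit([g(q,.05) for q in [(172,385),(428,385),(195,305),(400,300),(255,262),(350,265)]],.033)
print(o,b,w)
k=[g(q,.05) for q in((269,278),(321,278))]; m=sum(k)/2; print(k,np.linalg.norm(k[0]-k[1]))
for cc in (o[0],b[0],w[0]): d=m[:2]-cc; print(np.hypot(*d),np.arctan2(d[1],d[0]))
d=k[0]-k[1]; print('normal',np.arctan2(-d[0],d[1]),np.arctan2(d[0],-d[1]))
E
```

```text
(array([ 0.52619586, -0.33702751]), array([ 0.5262, -0.337 ,  0.0607]), 0.82) (array([ 0.52620946, -0.33678688]), array([ 0.5262, -0.3368,  0.0209]), 0.23) (array([ 0.52597556, -0.33717341]), array([ 0.5264, -0.338 ,  0.0323]), 0.46)
[array([ 0.54542833, -0.35780085,  0.05      ]), array([ 0.53418139, -0.36374352,  0.05      ])] 0.012720409627030077
0.02736812779320711 -1.0503617502216709
0.027570452141747838 -1.0551296857986483
0.027352353485068145 -1.0407213210464172
normal -1.0847023695434452 2.056890284046348
```

```bash
python3 -m crank '[[[-0.2,0,0,0.0024,0.015,0.0006,100],[0,0,0,0,0.022,0,100],[0,0,0,0,0.022,0,100],[0,0,0,0,0.022,0,100],[0,0,0,0,0.022,0,100]]]'; python3 -c "
from h import *
st(); plan(np.array([.5262,-.337,.0375]),down(-4.227),5)"
```

```text
time: 25.42
position: [0.527, -0.334, 0.0474]
tool_rot: [-0.363, -0.607, 0.607, 0.363]
ft_force: [1.3, -0.9, 0.2]
grip_width: 0.0873
t 25.43 p [0.527, -0.334, 0.0474] q [-0.74, 0.77, 1.56, -0.0, 0.81, 1.91] F [1.3, -0.9, 0.2] M [0.1, 0.0, -0.03] w 0.0873
[[-0.473, -0.001, -0.881], [0.881, -0.0, -0.473], [0.0, -1.0, 0.001]]
yaw of tool x 2.063 tilt 0.04
need 0.2 n 5 dist [-0.0008 -0.003  -0.0099] turn deg [-0.04  0.4   0.01]
[-0.01, 0.08, 0.0, -0.0005, 0.002, 0.0004]
[-0.01, 0.08, 0.0, -0.0005, 0.002, 0.0004]
[-0.01, 0.08, 0.0, -0.0005, 0.002, 0.0004]
[-0.01, 0.08, 0.0, -0.0005, 0.002, 0.0004]
[-0.01, 0.08, 0.0, -0.0005, 0.002, 0.0004]
```

```bash
python3 -m crank '[[[0,0,0,0,0.004,0,100],[0,0,0,0,0.004,0,100],[0,0,0,0,0.002,0,100],[0,0,0,0,0,0,100],[0,0,0,0,0,0,100]]]'; python3 -c "
from h import *
for i in range(3):
  st(); robot.camera('scene')
plan(np.array([.5262,-.337,.0375]),down(-4.227),5)"
```

```text
time: 26.05
position: [0.5273, -0.3363, 0.0391]
tool_rot: [-0.364, -0.606, 0.607, 0.363]
ft_force: [0.2, -0.4, -0.7]
grip_width: 0.087
t 26.05 p [0.5273, -0.3363, 0.0391] q [-0.75, 0.78, 1.56, -0.0, 0.8, 1.91] F [0.2, -0.4, -0.7] M [0.1, 0.01, -0.02] w 0.087
[[-0.471, 0.001, -0.882], [0.882, -0.002, -0.471], [-0.002, -1.0, 0.0]]
yaw of tool x 2.061 tilt 0.11
t 26.1 p [0.5272, -0.3363, 0.039] q [-0.75, 0.78, 1.56, -0.0, 0.8, 1.91] F [0.0, 0.2, -0.6] M [0.08, 0.03, -0.0] w 0.0868
[[-0.471, 0.001, -0.882], [0.882, -0.002, -0.471], [-0.002, -1.0, 0.0]]
yaw of tool x 2.061 tilt 0.11
t 26.15 p [0.5271, -0.3362, 0.0389] q [-0.75, 0.78, 1.56, -0.0, 0.8, 1.91] F [0.2, -0.2, 0.8] M [0.18, 0.03, -0.03] w 0.0875
[[-0.471, 0.0, -0.882], [0.882, -0.002, -0.471], [-0.002, -1.0, 0.0]]
yaw of tool x 2.061 tilt 0.1
need 0.0 n 5 dist [-0.0009 -0.0008 -0.0013] turn deg [-0.03  0.27 -0.09]
[-0.01, 0.05, -0.02, -0.0001, 0.0003, 0.0002]
[-0.01, 0.05, -0.02, -0.0001, 0.0003, 0.0002]
[-0.01, 0.05, -0.02, -0.0001, 0.0003, 0.0002]
[-0.01, 0.05, -0.02, -0.0001, 0.0003, 0.0002]
[-0.01, 0.05, -0.02, -0.0001, 0.0003, 0.0002]
```

```bash
python3 -m crank '[[[0,0,0,-0.0003,0.001,0.001,90],[0,0,0,0,0,0,70],[0,0,0,0,0,0,60],[0,0,0,0,0,0,60],[0,0,0,0,0,0,60]]]' 60; python3 -c "
from h import *
st()"
```

```text
time: 26.82
position: [0.5264, -0.3367, 0.0375]
tool_rot: [-0.364, -0.606, 0.607, 0.364]
ft_force: [1.6, 0.2, -0.8]
grip_width: 0.0649
t 26.82 p [0.5264, -0.3367, 0.0375] q [-0.75, 0.78, 1.56, -0.0, 0.79, 1.91] F [1.6, 0.2, -0.8] M [0.14, -0.12, -0.12] w 0.0649
[[-0.471, 0.0, -0.882], [0.882, -0.001, -0.471], [-0.001, -1.0, 0.0]]
yaw of tool x 2.061 tilt 0.07
```

```bash
python3 -m crank '[[[0,0,0,0,-0.005,0,60],[0,0,0,0,-0.015,0,60],[0,0,0,0,-0.03,0,60],[0,0,0,0,-0.04,0,60],[0,0,0,0,-0.04,0,60]]]' 60; python3 -c "
from h import *
st()
plan(np.array([.579,-.0285,.205]),down(-3.068),15)
d=robot.camera('wrist'); save(d,'w_p3')"
```

```text
time: 27.45
position: [0.5256, -0.3361, 0.1688]
tool_rot: [-0.363, -0.606, 0.607, 0.364]
ft_force: [-0.1, -0.5, -6.2]
grip_width: 0.0651
t 27.45 p [0.5256, -0.3361, 0.1688] q [-0.75, 0.6, 1.49, -0.0, 1.05, 1.9] F [-0.1, -0.5, -6.2] M [0.05, -0.09, -0.01] w 0.0651
[[-0.471, -0.001, -0.882], [0.882, -0.0, -0.471], [0.0, -1.0, 0.001]]
yaw of tool x 2.061 tilt 0.07
need 6.6 n 15 dist [0.0534 0.3076 0.0362] turn deg [-5.000e-02 -6.613e+01  5.000e-02]
[-0.0, -4.41, 0.0, 0.0164, -0.0024, -0.0128]
[-0.0, -4.41, 0.0, 0.0154, -0.0024, -0.014]
[-0.0, -4.41, 0.0, 0.0143, -0.0024, -0.0152]
[-0.0, -4.41, 0.0, 0.0131, -0.0024, -0.0162]
[-0.0, -4.41, 0.0, 0.0118, -0.0024, -0.0172]
[-0.0, -4.41, 0.0, 0.0104, -0.0024, -0.018]
[-0.0, -4.41, 0.0, 0.009, -0.0024, -0.0188]
[-0.0, -4.41, 0.0, 0.0075, -0.0024, -0.0194]
[-0.0, -4.41, 0.0, 0.006, -0.0024, -0.0199]
[-0.0, -4.41, 0.0, 0.0045, -0.0024, -0.0203]
[-0.0, -4.41, 0.0, 0.0029, -0.0024, -0.0206]
[-0.0, -4.41, 0.0, 0.0013, -0.0024, -0.0208]
[-0.0, -4.41, 0.0, -0.0003, -0.0024, -0.0208]
[-0.0, -4.41, 0.0, -0.0019, -0.0024, -0.0207]
[-0.0, -4.41, 0.0, -0.0035, -0.0024, -0.0205]
```

View pics/w_p3.png

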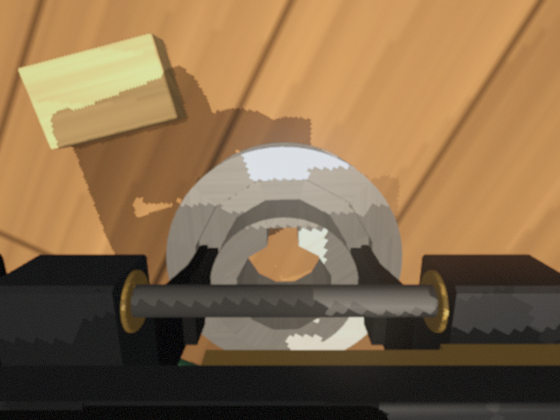

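```bash
python3 - <<'E'
import cv2
s=cv2.imread('pics/w_p3.png')
cv2.imwrite('pics/c16.png',cv2.resize(s[195:355,195:380],None,fx=4,fy=4,interpolation=2))
E
```

```text
(no output)
```

View pics/c16.png

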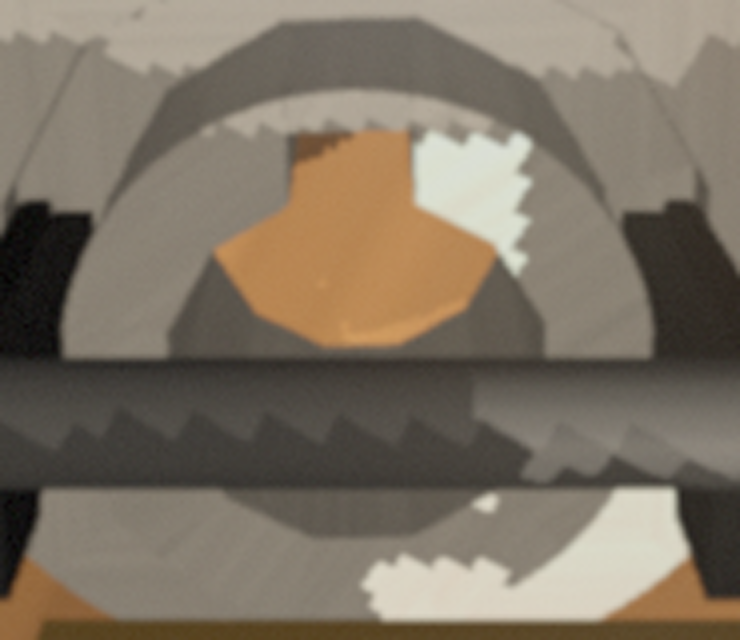

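```bash
python3 -m crank '[[[0,-4.4,0,0.016,-0.003,-0.013,60],[0,-4.4,0,0.015,-0.003,-0.014,60],[0,-4.4,0,0.014,-0.003,-0.015,60],[0,-4.4,0,0.013,-0.003,-0.016,60],[0,-4.4,0,0.012,-0.003,-0.017,60]]]' ;python3 -m crank '[[[0,-4.4,0,0.010,-0.002,-0.018,60],[0,-4.4,0,0.009,-0.002,-0.019,60],[0,-4.4,0,0.0075,-0.002,-0.019,60],[0,-4.4,0,0.006,-0.002,-0.020,60],[0,-4.4,0,0.0045,-0.002,-0.020,60]]]'; python3 -c "
from h import *
st()
plan(np.array([.579,-.0285,.205]),down(-3.068),5)"
```

```text
time: 28.12
position: [0.5437, -0.234, 0.1818]
tool_rot: [-0.24, -0.665, 0.665, 0.241]
ft_force: [0.2, 0.3, -6.8]
grip_width: 0.065
time: 28.75
position: [0.5617, -0.1323, 0.1917]
tool_rot: [-0.109, -0.698, 0.699, 0.11]
ft_force: [0.5, 0.5, -7.0]
grip_width: 0.065
t 28.75 p [0.5617, -0.1323, 0.1917] q [-0.42, 0.51, 1.59, -0.0, 1.04, 1.46] F [0.5, 0.5, -7.0] M [0.07, -0.04, -0.05] w 0.065
[[-0.952, -0.001, -0.305], [0.305, -0.001, -0.952], [0.001, -1.0, 0.001]]
yaw of tool x 2.831 tilt 0.09
need 2.2 n 5 dist [0.0173 0.1038 0.0133] turn deg [ -0.05 -21.99   0.07]
[-0.01, -4.4, 0.01, 0.003, -0.0027, -0.0208]
[-0.01, -4.4, 0.01, 0.0014, -0.0027, -0.021]
[-0.01, -4.4, 0.01, -0.0002, -0.0027, -0.021]
[-0.01, -4.4, 0.01, -0.0018, -0.0027, -0.021]
[-0.01, -4.4, 0.01, -0.0034, -0.0027, -0.0208]
```

```bash
python3 - <<'E'
from h import *
import pickle
K,T,_=pickle.load(open('w_pul.pkl','rb'))
def hit(q,yp):
    u,v=195-.5+(q[0]+.5)/4,195-.5+(q[1]+.5)/4
    d=T[:3,:3]@np.linalg.solve(K,[u,v,1]); c=T[:3,3]; return c+d*(yp-c[1])/d[1]
for yp in (-.0125,):
    for n,q in dict(near=(357,538),jl=(290,205),jr=(413,205),kl=(290,130),kr=(413,130),bl=(168,345),br=(546,345),ol=(60,340),orr=(655,340)).items(): print(n,np.round(hit(q,yp)*1e3,2))
    
E
```

```text
near [ 22.14 -12.5    1.31]
jl [-18.9  -12.5   -5.88]
jr [-18.9  -12.5    7.31]
kl [-27.38 -12.5   -5.77]
kr [-27.38 -12.5    7.22]
bl [ -2.36 -12.5  -19.57]
br [ -2.35 -12.5   22.18]
ol [ -2.97 -12.5  -31.46]
orr [ -2.96 -12.5   34.19]
```

```bash
python3 -m crank '[[[0,-4.4,0,0.003,-0.002,-0.021,60],[0,-4.4,0,0.001,-0.002,-0.021,60],[0,-4.4,0,0,-0.002,-0.021,60],[0,-4.4,0,-0.002,-0.002,-0.021,60],[0,-4.3,0,-0.003,-0.002,-0.021,60]]]' ;python3 -m crank '[[[0,0,0,0,0,0,60],[0,0,0,0,0,0,60],[0,0,0,0,0.003,0,60],[0,0,0,0,0,0,60],[0,0,0,0,0,0,60]]]'; python3 -c "
from h import *
st()
plan(np.array([.5797,-.0278,.180]),down(-3.072),5)
for n in('scene','side','wrist'): save(robot.camera(n),n+'_q1')
a=cv2.imread('pics/scene_q1.png')[140:260,190:330];b=cv2.imread('pics/side_q1.png')[150:270,240:380]
cv2.imwrite('pics/c17.png',np.hstack([cv2.resize(x,None,fx=2.8,fy=2.8,interpolation=2) for x in(a,b)]))
c=cv2.imread('pics/wrist_q1.png');cv2.imwrite('pics/c18.png',cv2.resize(c[120:355,160:400],None,fx=2.5,fy=2.5,interpolation=2))
"
```

```text
time: 29.38
position: [0.5794, -0.0284, 0.2016]
tool_rot: [0.026, -0.706, 0.707, -0.025]
ft_force: [-0.5, 0.1, -6.7]
grip_width: 0.065
time: 30.0
position: [0.58, -0.0297, 0.199]
tool_rot: [0.024, -0.706, 0.707, -0.024]
ft_force: [-0.1, 0.4, -7.6]
grip_width: 0.0651
t 30.0 p [0.58, -0.0297, 0.199] q [-0.24, 0.51, 1.58, -0.0, 1.06, 1.26] F [-0.1, 0.4, -7.6] M [-0.03, -0.02, 0.0] w 0.0651
[[-0.998, -0.0, 0.069], [-0.069, -0.001, -0.998], [0.0, -1.0, 0.001]]
yaw of tool x -3.073 tilt 0.07
need 0.3 n 5 dist [-0.0003  0.0019 -0.019 ] turn deg [-0.07 -0.05  0.02]
[-0.01, -0.01, 0.0, 0.0, 0.0038, -0.0004]
[-0.01, -0.01, 0.0, 0.0, 0.0038, -0.0004]
[-0.01, -0.01, 0.0, 0.0, 0.0038, -0.0004]
[-0.01, -0.01, 0.0, 0.0, 0.0038, -0.0004]
[-0.01, -0.01, 0.0, 0.0, 0.0038, -0.0004]
```

View pics/c17.png

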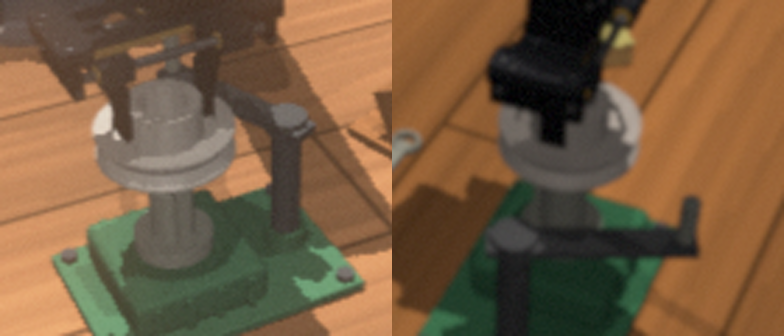

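View pics/c18.png

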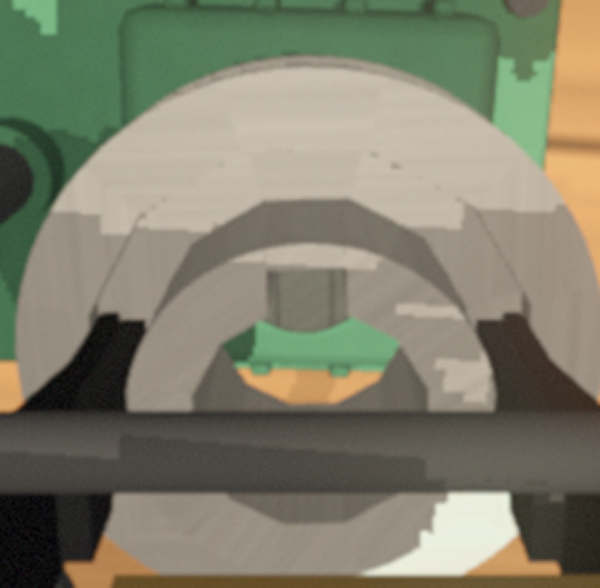

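```bash
python3 -m crank '[[[0,0,0,0,0.004,-0.0010,60],[0,0,0,0,0.005,-0.0009,60],[0,0,0,0,0.005,0,60],[0,0,0,0,0.004,0,60],[0,0,0,0,0,0,60]]]'; python3 -c "
from h import *
st()
d=robot.camera('wrist');save(d,'wrist_q2');c=cv2.imread('pics/wrist_q2.png');cv2.imwrite('pics/c19.png',cv2.resize(c[195:355,195:380],None,fx=4,fy=4,interpolation=2))
"
```

```text
time: 30.78
position: [0.5797, -0.0273, 0.1806]
tool_rot: [0.025, -0.706, 0.707, -0.024]
ft_force: [-0.2, 0.2, -6.7]
grip_width: 0.0647
t 30.77 p [0.5797, -0.0273, 0.1806] q [-0.24, 0.53, 1.6, -0.0, 1.02, 1.26] F [-0.2, 0.2, -6.7] M [0.03, -0.03, 0.02] w 0.0647
[[-0.998, -0.001, 0.069], [-0.069, -0.001, -0.998], [0.001, -1.0, 0.001]]
yaw of tool x -3.072 tilt 0.09
```

View pics/c19.png

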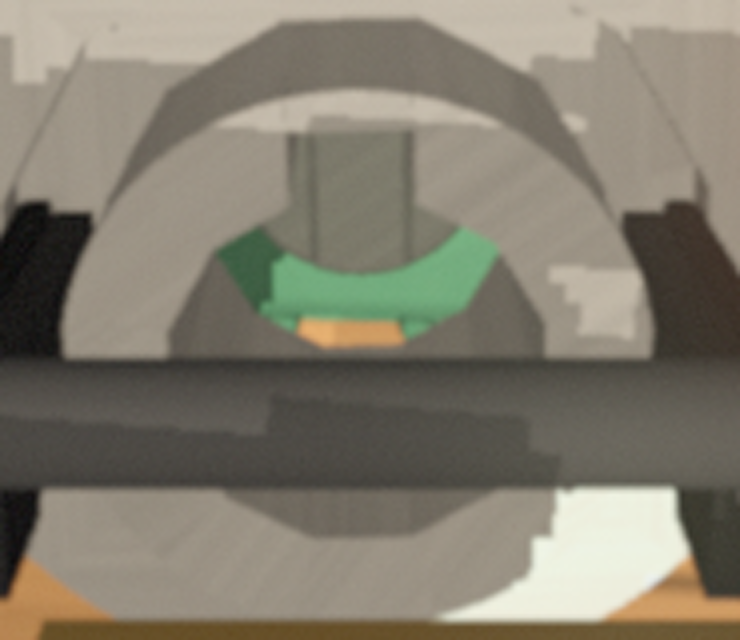

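```bash
python3 -m crank '[[[0,0.7,0,0,0.001,-0.0003,60],[0,0,0,0,0.0015,0,60],[0,0,0,0,0.0015,0,60],[0,0,0,0,0.0015,0,60],[0,0,0,0,0.0015,0,60]]]'; python3 -c "
from h import *
st()"
```

```text
time: 31.45
position: [0.58, -0.0271, 0.174]
tool_rot: [0.02, -0.706, 0.707, -0.02]
ft_force: [-0.2, -0.7, -6.8]
grip_width: 0.0652
t 31.45 p [0.58, -0.0271, 0.174] q [-0.24, 0.54, 1.6, -0.0, 1.0, 1.28] F [-0.2, -0.7, -6.8] M [-0.03, 0.04, 0.03] w 0.0652
[[-0.998, -0.0, 0.057], [-0.057, -0.001, -0.998], [0.0, -1.0, 0.001]]
yaw of tool x -3.084 tilt 0.07
```

```bash
python3 -m crank '[[[0,0,0,0,0.0015,0,60],[0,0,0,0,0.0015,0,60],[0,0,0,0,0.0015,0,60],[0,0,0,0,0.0015,0,60],[0,0,0,0,0.0015,0,60]]]'; python3 -c "
from h import *
st()
d=robot.camera('wrist');save(d,'wrist_q3');c=cv2.imread('pics/wrist_q3.png');cv2.imwrite('pics/c20.png',cv2.resize(c[195:355,195:380],None,fx=4,fy=4,interpolation=2))"
```

```text
time: 32.08
position: [0.58, -0.0271, 0.1665]
tool_rot: [0.02, -0.706, 0.707, -0.02]
ft_force: [-0.3, -0.1, -5.9]
grip_width: 0.0647
t 32.08 p [0.58, -0.0271, 0.1665] q [-0.24, 0.55, 1.61, -0.0, 0.98, 1.28] F [-0.3, -0.1, -5.9] M [-0.01, -0.02, 0.01] w 0.0647
[[-0.998, -0.0, 0.057], [-0.057, -0.001, -0.998], [0.0, -1.0, 0.001]]
yaw of tool x -3.084 tilt 0.07
```

View pics/c20.png

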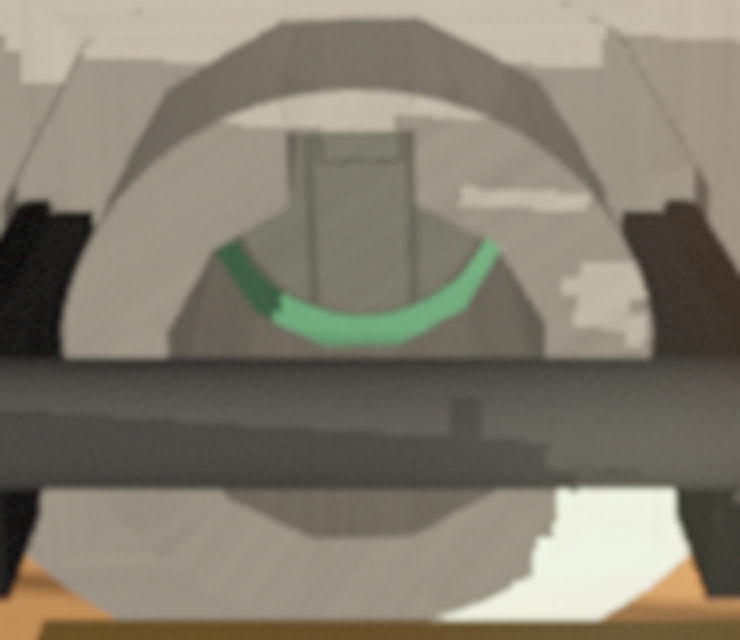

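```bash
python3 -m crank '[[[0,0,0,0,0,0.0006,60],[0,0,0,0,0.0010,0,60],[0,0,0,0,0.0010,0,60],[0,0,0,0,0.0010,0,60],[0,0,0,0,0.0010,0,60]]]'; python3 -c "
from h import *
st()
d=robot.camera('wrist');save(d,'wrist_q4');c=cv2.imread('pics/wrist_q4.png');cv2.imwrite('pics/c21.png',cv2.resize(c[195:355,195:380],None,fx=4,fy=4,interpolation=2))"
```

```text
time: 32.75
position: [0.58, -0.0277, 0.1625]
tool_rot: [0.02, -0.706, 0.707, -0.02]
ft_force: [0.1, -0.1, -7.1]
grip_width: 0.0649
t 32.75 p [0.58, -0.0277, 0.1625] q [-0.24, 0.55, 1.61, -0.0, 0.98, 1.27] F [0.1, -0.1, -7.1] M [0.03, 0.0, 0.04] w 0.0649
[[-0.998, -0.0, 0.057], [-0.057, -0.001, -0.998], [0.0, -1.0, 0.001]]
yaw of tool x -3.084 tilt 0.07
```

View pics/c21.png

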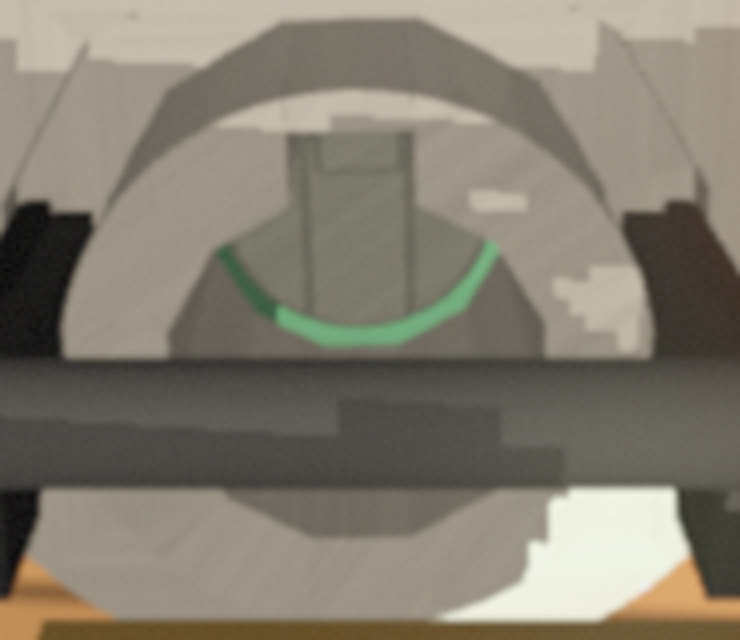

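```bash
python3 -m crank '[[[0,1.0,0,0,0.0005,0,60],[0,0,0,0,0.0010,0,60],[0,0,0,0,0.0010,0,60],[0,0,0,0,0.0010,0,60],[0,0,0,0,0.0010,0,60]]]'; python3 -c "
from h import *
st()"
```

```text
time: 33.42
position: [0.58, -0.0277, 0.1581]
tool_rot: [0.014, -0.707, 0.707, -0.014]
ft_force: [0.4, 0.2, -7.0]
grip_width: 0.065
t 33.42 p [0.58, -0.0277, 0.1581] q [-0.24, 0.56, 1.62, -0.0, 0.97, 1.29] F [0.4, 0.2, -7.0] M [0.03, 0.04, -0.01] w 0.065
[[-0.999, -0.0, 0.04], [-0.04, -0.001, -0.999], [0.0, -1.0, 0.001]]
yaw of tool x -3.102 tilt 0.07
```

```bash
python3 -m crank '[[[0,0,0,0,0.002,0,60],[0,0,0,0,0.002,0,60],[0,0,0,0,0.0025,0,60],[0,0,0,0,0.0025,0,60],[0,0,0,0,0.0025,0,60]]]'; python3 -c "
from h import *
st()"
```

```text
time: 34.05
position: [0.58, -0.0277, 0.1464]
tool_rot: [0.014, -0.707, 0.707, -0.014]
ft_force: [0.1, -0.4, -7.5]
grip_width: 0.0649
t 34.05 p [0.58, -0.0277, 0.1464] q [-0.24, 0.58, 1.62, -0.0, 0.94, 1.29] F [0.1, -0.4, -7.5] M [0.06, -0.01, -0.04] w 0.0649
[[-0.999, -0.0, 0.04], [-0.04, -0.001, -0.999], [0.0, -1.0, 0.001]]
yaw of tool x -3.102 tilt 0.07
```

```bash
python3 -m crank '[[[0,0,0,0,0.004,0,60],[0,0,0,0,0.004,0,60],[0,0,0,0,0.004,0,60],[0,0,0,0,0.004,0,60],[0,0,0,0,0.004,0,60]]]'; python3 -c "
from h import *
st()"
```

```text
time: 34.67
position: [0.58, -0.0277, 0.1263]
tool_rot: [0.014, -0.707, 0.707, -0.014]
ft_force: [-0.1, -0.9, -6.4]
grip_width: 0.065
t 34.67 p [0.58, -0.0277, 0.1263] q [-0.24, 0.61, 1.64, -0.0, 0.9, 1.29] F [-0.1, -0.9, -6.4] M [-0.01, 0.04, 0.03] w 0.065
[[-0.999, -0.0, 0.04], [-0.04, -0.001, -0.999], [0.0, -1.0, 0.001]]
yaw of tool x -3.102 tilt 0.07
```

```bash
python3 -m crank '[[[0,0,0,0,0.004,0,60],[0,0,0,0,0.004,0,60],[0,0,0,0,0.003,0,60],[0,0,0,0,0.002,0,60],[0,0,0,0,0.002,0,60]]]';python3 -m crank '[[[0,0,0,0,0.001,0,60],[0,0,0,0,0.001,0,60],[0,0,0,0,0.0005,0,60],[0,0,0,0,0,0,60],[0,0,0,0,0,0,60]]]'; python3 -c "
from h import *
st()"
```

```text
time: 35.3
position: [0.5801, -0.0278, 0.1116]
tool_rot: [0.014, -0.707, 0.707, -0.014]
ft_force: [-0.3, -0.3, -6.9]
grip_width: 0.0649
time: 35.92
position: [0.5801, -0.0278, 0.1094]
tool_rot: [0.014, -0.707, 0.707, -0.014]
ft_force: [-1.3, 0.3, -3.4]
grip_width: 0.0651
t 35.92 p [0.5801, -0.0278, 0.1094] q [-0.24, 0.63, 1.65, -0.0, 0.86, 1.29] F [-1.3, 0.3, -3.4] M [0.12, 0.17, 0.01] w 0.0651
[[-0.999, 0.0, 0.04], [-0.04, -0.001, -0.999], [-0.0, -1.0, 0.001]]
yaw of tool x -3.102 tilt 0.07
```

```bash
python3 -m crank '[[[0,0,0,0,0.001,0,60],[0,0,0,0,0,0,85],[0,0,0,0,-0.001,0,90],[0,0,0,0,0,0,95],[0,0,0,0,0,0,95]]]'; python3 -c "
from h import *
st()"
```

```text
time: 36.55
position: [0.5802, -0.0278, 0.1092]
tool_rot: [0.014, -0.706, 0.707, -0.014]
ft_force: [-0.2, 0.1, 0.4]
grip_width: 0.0819
t 36.55 p [0.5802, -0.0278, 0.1092] q [-0.24, 0.63, 1.65, -0.0, 0.86, 1.29] F [-0.2, 0.1, 0.4] M [0.05, 0.05, 0.02] w 0.0819
[[-0.999, 0.0, 0.04], [-0.04, -0.001, -0.999], [-0.0, -1.0, 0.001]]
yaw of tool x -3.102 tilt 0.08
```

```bash
python3 -m crank '[[[0,0,0,0,-0.01,0,95],[0,0,0,0,-0.02,0,95],[0,0,0,0,-0.035,0,95],[0,0,0,0,-0.045,0,95],[0,-1,0,0.002,-0.045,0,80]]]'; python3 -c "
from h import *
st()
plan(np.array([.453,.0255,.29]),down(-2.702),5)
import pickle
p,R,o=pose(); d=robot.camera('wrist'); save(d,'w_f1'); pickle.dump(wristcam(d,o),open('w_f1.pkl','wb'))
for n in('scene','side'): save(robot.camera(n),n+'_f1')
a=cv2.imread('pics/scene_f1.png')[140:260,190:330];b=cv2.imread('pics/side_f1.png')[150:270,240:380]
cv2.imwrite('pics/c22.png',np.vstack([np.hstack([cv2.resize(x,None,fx=2.5,fy=2.5,interpolation=2) for x in(a,b)]),cv2.resize(cv2.imread('pics/w_f1.png')[110:250,120:470],None,fx=2,fy=2,interpolation=2)]))
"
```

```text
time: 37.17
position: [0.578, -0.0276, 0.266]
tool_rot: [0.02, -0.706, 0.707, -0.021]
ft_force: [0.4, -0.4, -0.2]
grip_width: 0.0777
t 37.17 p [0.578, -0.0276, 0.266] q [-0.24, 0.43, 1.51, -0.0, 1.21, 1.27] F [0.4, -0.4, -0.2] M [0.06, -0.03, -0.01] w 0.0777
[[-0.998, 0.0, 0.058], [-0.058, -0.001, -0.998], [-0.0, -1.0, 0.001]]
yaw of tool x -3.084 tilt 0.08
need 2.3 n 5 dist [-0.125   0.0531  0.024 ] turn deg [-8.000e-02 -2.188e+01 -1.000e-02]
[-0.02, -4.38, -0.0, 0.0243, -0.0048, -0.012]
[-0.02, -4.38, -0.0, 0.0233, -0.0048, -0.0139]
[-0.02, -4.38, -0.0, 0.0222, -0.0048, -0.0156]
[-0.02, -4.38, -0.0, 0.021, -0.0048, -0.0173]
[-0.02, -4.38, -0.0, 0.0196, -0.0048, -0.0188]
```

View pics/c22.png

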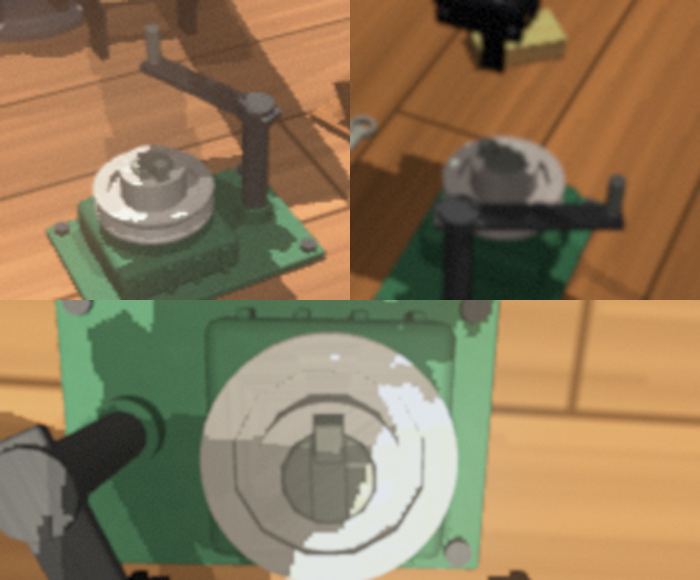

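```bash
python3 -m crank '[[[0,-4.4,0,0.024,-0.010,-0.012,70],[0,-4.4,0,0.023,-0.008,-0.014,60],[0,-4.4,0,0.022,-0.006,-0.016,60],[0,-4.4,0,0.021,-0.002,-0.017,60],[0,-4.3,0,0.020,0.001,-0.019,60]]]'; python3 -c "
from h import *
import pickle
st()
p,R,o=pose(); d=robot.camera('wrist'); save(d,'w_kp1'); c=wristcam(d,o); pickle.dump(c,open('w_kp1.pkl','wb'))
print(proj(c,[.453,.0255,.196]),robot.spot_in(d,'keeper_pin')[:2])
"
```

```text
time: 37.95
position: [0.4519, 0.0263, 0.2883]
tool_rot: [0.156, -0.69, 0.69, -0.154]
ft_force: [-0.0, 0.5, 0.6]
grip_width: 0.0521
t 37.95 p [0.4519, 0.0263, 0.2883] q [-0.19, 0.22, 1.77, -0.0, 1.16, 0.94] F [-0.0, 0.5, 0.6] M [-0.01, 0.02, 0.05] w 0.0521
[[-0.904, -0.002, 0.428], [-0.428, -0.001, -0.904], [0.002, -1.0, 0.0]]
yaw of tool x -2.7 tilt 0.12
[283.71981137 214.84020764] [{'at': [99.6, 279.7], 'conf': 0.73}]
```

View pics/w_kp1.png

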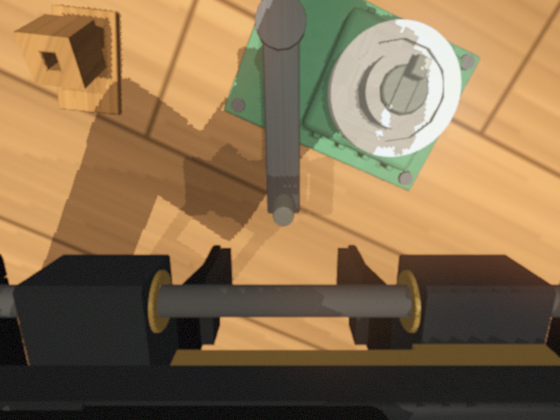

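```bash
python3 -m crank '[[[0,0,0,-0.0005,0.024,0,50],[0,0,0,0,0.026,0,45],[0,0,0,0,0.026,0,40],[0,0,0,0,0.024,0,40],[0,0,0,0,0.020,0,40]]]'; python3 -m crank '[[[0,0,0,0,0,0,18],[0,0,0,0,0,0,10],[0,0,0,0,0,0,10],[0,0,0,0,0,0,10],[0,0,0,0,0,0,10]]]' 8; python3 -c "
from h import *
st()"
```

```text
time: 38.67
position: [0.4543, 0.0255, 0.1675]
tool_rot: [0.154, -0.69, 0.691, -0.153]
ft_force: [0.3, 0.2, -0.7]
grip_width: 0.0351
time: 39.3
position: [0.4545, 0.0258, 0.1696]
tool_rot: [0.154, -0.689, 0.691, -0.155]
ft_force: [0.9, 1.0, -0.7]
grip_width: 0.0157
t 39.3 p [0.4545, 0.0258, 0.1696] q [-0.19, 0.4, 1.91, -0.0, 0.83, 0.94] F [0.9, 1.0, -0.7] M [0.11, -0.18, 0.05] w 0.0157
[[-0.905, 0.002, 0.425], [-0.425, -0.001, -0.905], [-0.001, -1.0, 0.002]]
yaw of tool x -2.702 tilt 0.13
```

```bash
python3 -m crank '[[[0,-4,0,-0.0003,0,0.0095,10],[0,-6,0,-0.0008,0,0.0143,10],[0,-6,0,-0.0008,0,0.0143,10],[0,-6,0,-0.0008,0,0.0143,10],[0,-6,0,-0.0008,0,0.0143,10]]]'; python3 -c "
from h import *
st(); p=pose()[0]; print(p[:2]-[.579,.0865],np.hypot(*(p[:2]-[.579,.0865])))"
```

```text
time: 39.92
position: [0.4978, -0.0238, 0.1696]
tool_rot: [-0.315, 0.632, -0.632, 0.319]
ft_force: [5.7, 9.9, -1.8]
grip_width: 0.0154
t 39.92 p [0.4978, -0.0238, 0.1696] q [-0.27, 0.45, 1.81, 0.0, 0.88, 0.36] F [5.7, 9.9, -1.8] M [1.57, -0.91, 0.03] w 0.0154
[[-0.598, 0.004, 0.801], [-0.801, 0.002, -0.598], [-0.005, -1.0, 0.002]]
yaw of tool x -2.212 tilt 0.29
[-0.08116808 -0.11034237] 0.13698064285038264
```

```bash
python3 -m crank '[[[0,-6,0,-0.0018,0,0.0143,10],[0,-6,0,-0.0012,0,0.0143,10],[0,-6,0,-0.0010,0,0.0143,10],[0,-6,0,-0.0010,0,0.0143,10],[0,-6,0,-0.0010,0,0.0143,10]]]'; python3 -c "
from h import *
st(); p=pose()[0]; print(p[:2]-[.579,.0865],np.hypot(*(p[:2]-[.579,.0865])))"
```

```text
time: 40.55
position: [0.5626, -0.047, 0.1696]
tool_rot: [-0.469, 0.53, -0.527, 0.471]
ft_force: [0.1, 8.8, 2.5]
grip_width: 0.0156
t 40.55 p [0.5626, -0.047, 0.1696] q [-0.28, 0.53, 1.65, 0.0, 0.97, -0.17] F [0.1, 8.8, 2.5] M [1.45, -0.13, -0.03] w 0.0156
[[-0.117, -0.001, 0.993], [-0.993, 0.004, -0.117], [-0.004, -1.0, -0.001]]
yaw of tool x -1.688 tilt 0.23
[-0.01636489 -0.13353583] 0.1345348580158845
```

```bash
python3 -m crank '[[[0,-3,0,-0.0014,0,0.0071,10],[0,-2,0,-0.0005,0,0.0045,10],[0,-1,0,0,0,0.0025,10],[0,0,0,0,0,0.001,10],[0,0,0,0,0,0.001,10]]]'; python3 -c "
from h import *
st(); p=pose()[0]; print(p[:2]-[.579,.0865],np.hypot(*(p[:2]-[.579,.0865])))"
```

```text
time: 41.18
position: [0.5781, -0.0475, 0.1696]
tool_rot: [-0.496, 0.504, -0.503, 0.496]
ft_force: [-0.7, 5.8, 4.9]
grip_width: 0.0155
t 41.17 p [0.5781, -0.0475, 0.1696] q [-0.28, 0.54, 1.61, 0.0, 0.99, -0.26] F [-0.7, 5.8, 4.9] M [1.04, 0.07, 0.05] w 0.0155
[[-0.014, -0.001, 1.0], [-1.0, 0.001, -0.014], [-0.001, -1.0, -0.001]]
yaw of tool x -1.585 tilt 0.11
[-0.00085369 -0.13399675] 0.13399947129003825
```

```bash
python3 -m crank '[[[0,0,0,-0.0005,-0.0005,0.001,10],[0,0,0,0,0,0.001,10],[0,0,0,0,0,0.001,10],[0,0,0,0,0,0.001,10],[0,0,0,0,0,0,10]]]'; python3 -c "
from h import *
st()"
```

```text
time: 41.8
position: [0.5797, -0.0475, 0.1694]
tool_rot: [-0.498, 0.506, -0.501, 0.495]
ft_force: [-5.9, 5.4, 5.9]
grip_width: 0.0157
t 41.8 p [0.5797, -0.0475, 0.1694] q [-0.27, 0.55, 1.6, -0.0, 1.0, -0.26] F [-5.9, 5.4, 5.9] M [0.81, 0.9, -0.02] w 0.0157
[[-0.014, -0.007, 1.0], [-1.0, 0.001, -0.014], [-0.001, -1.0, -0.007]]
yaw of tool x -1.585 tilt 0.42
```

```bash
python3 -m crank '[[[0,0,0,0,0,0.001,10],[0,0,0,0,0,0.001,10],[0,0,0,0,0,0.0005,10],[0,0,0,0,0,0,10],[0,0,0,0,0,0,10]]]'; python3 -c "
from h import *
st()
for n in('scene','side'): save(robot.camera(n),n+'_g1')
a=cv2.imread('pics/scene_g1.png')[140:260,190:330];b=cv2.imread('pics/side_g1.png')[150:270,240:380]
cv2.imwrite('pics/c23.png',np.hstack([cv2.resize(x,None,fx=2.8,fy=2.8,interpolation=2) for x in(a,b)]))"
```

```text
time: 42.42
position: [0.5797, -0.0475, 0.1694]
tool_rot: [-0.499, 0.507, -0.5, 0.494]
ft_force: [-10.3, 4.5, 9.1]
grip_width: 0.0158
t 42.42 p [0.5797, -0.0475, 0.1694] q [-0.27, 0.55, 1.59, -0.0, 1.01, -0.26] F [-10.3, 4.5, 9.1] M [0.55, 1.61, -0.0] w 0.0158
[[-0.014, -0.013, 1.0], [-1.0, 0.001, -0.014], [-0.001, -1.0, -0.013]]
yaw of tool x -1.585 tilt 0.73
```

View pics/c23.png

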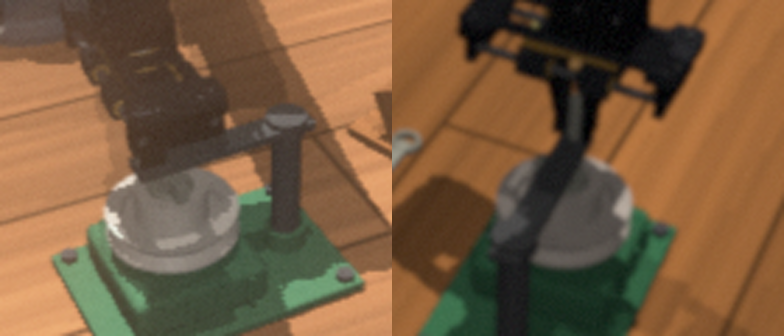

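```bash
python3 -m crank '[[[0,0,0,0,0,-0.003,10],[0,0,0,0,0,0,22],[0,0,0,0,0,0,32],[0,0,0,0,0,0,40],[0,0,0,0,0,0,45]]]'; python3 -m crank '[[[0,0,0,0,-0.01,0,45],[0,0,0,0,-0.02,0,45],[0,0,0,0,-0.035,0,45],[0,0,0,0.01,-0.045,0,45],[0,0,0,0.02,-0.04,0,45]]]'; python3 -c "
from h import *
st()
for n in('scene','side','wrist'): save(robot.camera(n),n+'_g2')
a=cv2.imread('pics/scene_g2.png')[140:260,190:330];b=cv2.imread('pics/side_g2.png')[150:270,240:380]
cv2.imwrite('pics/c24.png',np.hstack([cv2.resize(x,None,fx=2.8,fy=2.8,interpolation=2) for x in(a,b)]))"
```

```text
time: 43.15
position: [0.5832, -0.0492, 0.1698]
tool_rot: [0.497, -0.503, 0.504, -0.496]
ft_force: [-0.3, 1.1, -0.4]
grip_width: 0.0359
time: 43.78
position: [0.5822, -0.0782, 0.3222]
tool_rot: [0.497, -0.502, 0.504, -0.497]
ft_force: [0.8, 0.0, -0.1]
grip_width: 0.0396
t 43.77 p [0.5822, -0.0782, 0.3222] q [-0.32, 0.38, 1.41, -0.0, 1.34, -0.31] F [0.8, 0.0, -0.1] M [-0.01, -0.18, -0.02] w 0.0396
[[-0.013, 0.002, 1.0], [-1.0, -0.002, -0.013], [0.002, -1.0, 0.002]]
yaw of tool x -1.584 tilt 0.14
```

View pics/c24.png

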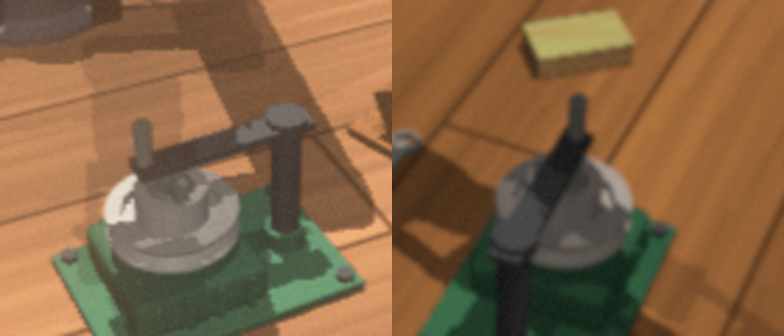

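View pics/wrist_g2.png

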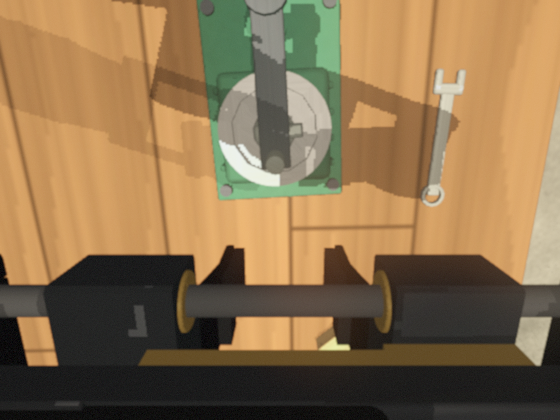

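View pics/scene_g2.png

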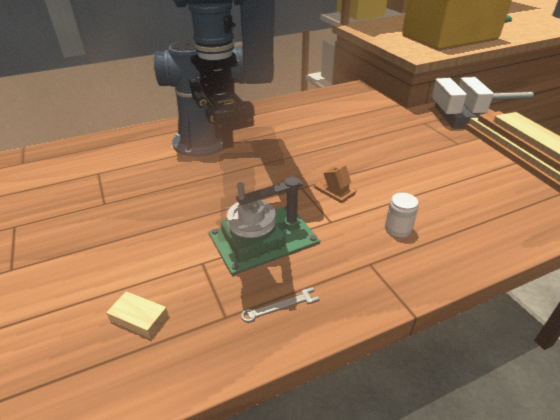

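```bash
python3 - <<'E'
from h import *
import pickle
S,D=pickle.load(open('cams.pkl','rb'))
print(tri([S+((241.1,184.3),),D+((306.4,185.7),)]))
st()
E
```

```text
(array([ 0.57787963, -0.04896223,  0.19197211]), [[-0.3, -0.2], [-0.2, 0.2]])
t 43.92 p [0.5835, -0.0797, 0.3232] q [-0.32, 0.38, 1.41, -0.0, 1.34, -0.31] F [-0.1, -0.3, -0.9] M [-0.01, -0.09, -0.01] w 0.0391
[[-0.016, 0.007, 1.0], [-1.0, -0.004, -0.016], [0.004, -1.0, 0.007]]
yaw of tool x -1.586 tilt 0.45
```

```bash
python3 -c "
from h import *
print(robot.hand_in())"
```

```text
the job is handed in; nothing more can be done
None
```

The job is done and handed in at about 44 s of the 72 s allowed. The robot is clear of everything, and no verdict was reported.

- **Key:** I drew it out of the stand and lowered it upright into the slot, then let it drop the last part. Touching its top with closed fingers met resistance at about 140.5 mm, against 140 mm for home. One wrist picture had suggested it stood 5–15 mm high, but the touch contradicted that.
- **Pulley:** It went down over spindle and key without resistance. It met the collar with the tool at 0.1094 m, against 0.1095 m expected. The pictures afterwards show it flat, with the key in its keyway.
- **Keeper:** I swung it by its pin until it stopped moving, with 10 N of side force on it. My last two-camera measurement puts it at the stop, about 0.02 rad past the pivot-to-spindle line, which is within measuring error.
- **Bystanders:** The wrench, tin and sanding block look unmoved in the last pictures.
- **Forces:** The largest wrist force in any reading was about 14 N, against the 120 N limit. I only saw the readings at the end of each move.
- **Disagreements:** The fixed cameras put the spindle about 4 mm from where the wrist camera did. The wrist camera itself was about 1.3 mm off sideways. I corrected for both using contact forces and pictures of the parts in hand.

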